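# Pull out the cool-box tray, load the cartons and seal it

## Robot

A 7-joint arm with a two-finger parallel gripper is mounted at the origin on the work surface. World frame = base frame: x ahead of the robot, y to its left, z up, the work surface at z = 0. Lengths are in m, angles in rad, forces in N, time in s.
With the tool pointing down it reaches from about 0.35 to 0.9 m from the base axis. Payload 19.9 kg.
Tool frame: the origin (TCP) lies on the centre line of the jaws, within the pads' length; the fingertips stand 22 mm ahead of it and the grasp point (between the pads) lies 3 mm ahead of it (tips_ahead is the distance from the TCP to the fingertips, in m); z points along the fingers, y is the line along which they close (so a half turn about z gives the same grasp; the last joint's range is limited). The gripper opens to 94 mm and grips with 3 to 60 N. Pads are 16 mm wide; open, the fingers measure 119 mm over their backs; the gripper's body (75 mm by 177 mm) begins 78 mm behind the grasp point.
Start: joints at [1.095, 0.417, -0.01, 1.614, 0.005, 1.111, -0.053], TCP at [0.263, -0.567, 0.227] pointing down, gripper open.
Joint ranges: [-2.81, 2.81], [-0.39, 2.02], [-1.27, 1.25], [0.06, 2.57], [-1.19, 4.33], [0.19, 2], [-2.82, 2.82]. Speed limits (rad/s): [1.89, 1.89, 2.39, 2.39, 3.01, 3.01, 3.01].

## Interface

Orientations are given as a unit quaternion [w, x, y, z].
In Python, from cell import * gives the robot as it stands. The module is installed in compiled form; this text tells all that it offers.
- The arm moves only by the shell command python3 -m handwheel 'ROWS'. ROWS is JSON, one flat list of numbers, 7 for each row, row after row: the shift along the tool's x, y, z in cm, then the turn, a rotation vector about the tool's x, y, z in rad, then the opening, from 0 (shut) to 1 (fully open). A call has 1 to 12 rows; each row is the pose to reach, as a shift and turn from the pose commanded when the call began, along the tool's axes at that moment; what a row does not reach only later rows make up. A row lasts 1/10 s, in which the tool goes at most 50 mm and 8.59 degrees, less where a joint would pass 70% of its speed; a pose out of reach is approached as far as the arm can. A call with a gripper value outside its range is refused whole. The fingers move at their own pace and stop on an object; the grip force is fixed at half the most. Time passes only in rows, so rows that repeat a pose let the fingers close. It gives the time, the measured TCP pose, the force, the opening and the grip force at its end, in the units of the state.
- sense(): the state, without advancing time (a new reading comes with each control period).
- camera(name): name is "side" or "top" or "wrist"; returns a dict with "frame" (480x640x3 uint8, blue, green, red), "fx", "fy", "cx", "cy" (pixels), "R" (3x3) and "t" (3): a world point X has camera coordinates R X + t; the wrist camera has in their place "T_tool_cam" (4x4, takes a point from camera to tool coordinates, whose origin is the TCP and whose axes are the flange's). Camera axes: x right, y down, z forward; pixel columns grow to the right and rows downward; lengths in m; the calibration is good to about 2 mm. A picture is of the moment at which its call begins: read the wrist's pose just before it. There is no depth.
- sign_off(): hands the job in; it is judged then, once.
The state is a dict: "time_s": time; "joint_pos": joint angles; "joint_velocities": joint speeds; "joint_efforts": joint torques, N m; "position": TCP position; "ee_rot": TCP orientation; "force": force on the tool from outside, world axes, zero at the start; "ft_torque": the same for the moment, N m; "opening": opening from 0.0 (shut) to 1.0 (fully open); "finger_force": force on a finger pad.
Only numpy, scipy, OpenCV 4.12 (cv2) and the standard library are available. Lean on these libraries where they do the work, as an engineer would, in place of code of your own. Each camera call takes 0.05 s, during which the arm holds its last target. There are 200 camera calls.

## Task

Put the hook tool's prong into the pull ring of the tray in the cool box and drag the tray completely out of the box with it. Stand all the vaccine cartons that are on the table upright inside the tray, on its floor, then use the sealing pliers to squeeze the tray's seal clip fully closed. Finish with the hook tool and the pliers lying flat on the tool mat, and leave the jar, bottles and tape roll where they are.

Things in the scene. Friction and masses are not known exactly. Their poses are not given: they have to be found in the camera images.
- coolbox: Fixed blue cool box with a white lid. Origin on the table under it. Its bay is open towards the box's own -x; x points into the box. The side walls run from x = -95 mm (the mouth) to 130 mm, 172 mm apart inside, 212 mm outside, 100 mm high; the roof over the bay runs from x = -70 mm, underside 100 mm and top about 140 mm above the table. The tray lies in the bay on the table and slides along x; it is completely out of the bay when its origin is at x < -180 mm in this frame.
- tray: Loose white tray, 170 (x) by 160 (y) mm outside, about 0.5 kg, lying flat on the table. Origin at the centre of its underside. Its front, with the pull ring and the seal clip, is its own -x side and faces out of the bay. Rim 18 mm high, walls 5 mm, inside 160 by 150 mm.
- tray_floor (a point): Centre of the tray's inner floor, 4 mm above its underside; axes as the tray. Four cartons fit standing, e.g. two by two at x = +-39, y = +-40 mm, long side along x.
- tray_ring (a point): Centre of the tray's steel pull ring, fixed, lying level in front of the tray (at tray x = -109, y = 0), 22 mm above the table; opening about 33 mm across, wire 6 mm. A prong goes down into it from above.
- tray_clip (a point): Middle of the seal clip on the tray's front (tray x = -104, y = -52.5): two upright grey plates, each 22 mm (x) by 5 mm thick (y) by 30 mm high, standing from 24 to 54 mm above the table, this point 39 mm up. Open they measure 17 mm over both (7 mm gap), closed 10 mm. The plate on the tray's -y side is fixed, the other slides towards it along tray y against about 5 N and stays where it is pushed. The tray itself may slide a little when squeezed off-centre.
- clip (a joint): Travel of the sliding clip plate in m: 0 open, 0.007 fully closed.
- mat: Fixed flat white tool mat, 140 (x) by 540 (y) mm, 3 mm thick, origin at the centre of its underside.
- hook_grip (a point): On the hook tool, 10 mm ahead of the middle of its black handle, half-way up, near its centre of mass: grip here across y. Handle 120 (x) by 24 (y) by 34 mm high (this point 17 mm above its underside). x points to the hook: a 9 mm steel bar leaves the handle's front 28 mm above its underside and bends straight down at its end, 125 mm ahead of this point. Lies on the underside of the handle and the prong's tip, prong down; 0.15 kg.
- hook_tip (a point): Lower tip of the hook's downward prong, level with the handle's underside (125 mm ahead of hook_grip along x, 16 mm lower).
- pliers: Hinged sealing pliers lying flat, 0.19 kg, about 185 mm long. Origin at the pivot, on the underside; x points to the jaws, the handles reach 125 mm back, z up. A spring holds them open.
- pliers_grip (a point): Point midway between the two rubber handles, 60 mm behind the pivot, 14 mm above the underside (handles 28 mm high, 12 mm thick): grip here across y, over both handles. At rest the handles measure 66 mm over their outsides here, fully squeezed about 36 mm. The spring pushes each handle out with 8 N at rest, rising to 17 N when shut; squeezed lightly to 60 to 62 mm they can be carried with jaws open.
- pliers_bite (a point): Middle of the bite between the jaws, 42 mm ahead of the pivot (102 mm ahead of pliers_grip), 14 mm above the underside. Jaws 20 mm high (4 to 24 mm above the underside), 8 mm thick, reaching from 22 to 58 mm ahead of the pivot; 30 mm apart here at rest, about 27 mm at 62 mm over the handles, 9 mm fully squeezed.
- carton0_mid (a point): Centre (half-way up) of a white vaccine carton with a green band, standing upright: 64 (x) by 48 (y) by 46 (z) mm, about 0.12 kg. Absent in some runs.
- carton1_mid (a point): Centre (half-way up) of a white vaccine carton with a green band, standing upright: 64 (x) by 48 (y) by 46 (z) mm, about 0.12 kg. Absent in some runs.
- carton2_mid (a point): Centre (half-way up) of a white vaccine carton with a green band, standing upright: 64 (x) by 48 (y) by 46 (z) mm, about 0.12 kg. Absent in some runs.
- carton3_mid (a point): Centre (half-way up) of a white vaccine carton with a green band, standing upright: 64 (x) by 48 (y) by 46 (z) mm, about 0.12 kg. Absent in some runs.
- cotton_jar: Bystander: clear round jar, not to be disturbed; origin under its centre. Size mm: 84 across, 110 high
- sanitiser: Bystander: white bottle, not to be disturbed; origin under its centre. Size mm: 60 across, 160 high
- tape_roll: Bystander: tape roll lying flat, not to be disturbed; origin under its centre. Size mm: 80 across, 24 high
- diluent: Bystander: small amber bottle, not to be disturbed; origin under its centre. Size mm: 48 across, 75 high
Mind the look-alikes: they are no part of the job. Leave any black look-alike of the part that bears carton0_mid alone. Leave any red look-alike of the part that bears carton3_mid alone.

How it is judged:
By the outcome, as a careful person would: the job done as asked, in the order asked, and still so for the second after the job is handed in, with the robot touching nothing.
Of carton0, carton1, carton2, carton3 only 2 to 4 are there at a start; the rules pass over those that are not, and their reading is None.
At some moment in a run one of pliers, carton0, carton1, carton2, carton3 may be knocked a few centimetres aside while the robot is not near it.
It also fails if it takes over 208 s, if anything falls off the work surface, if the arm or the gripper's body presses on something with over 40 N, if the wrist force passes 120 N, or if a joint passes its speed limit or range.

## Working session

There is one attempt and no reset: what is moved stays moved. The work goes in short steps, Python scripts to look and compute and a shell command to move; the robot and the scene stay as the last step left them, time stands still between calls to the robot, and variables do not carry over. Pictures are saved under pics/ and viewed, at most 14 in all, crops included, and the job is handed in when it is done.

```bash
mkdir -p pics; cat > h.py <<'E'
from cell import *
import numpy as np, cv2
from scipy.spatial.transform import Rotation as Ro
def Rq(q): return Ro.from_quat([q[1],q[2],q[3],q[0]])
def snap(name,fn=None,crop=None,scale=1):
    s=sense(); c=camera(name)
    if 'T_tool_cam' in c:
        T=np.eye(4);T[:3,:3]=Rq(s['ee_rot']).as_matrix();T[:3,3]=s['position']
        M=np.linalg.inv(T@np.array(c['T_tool_cam'])); c['R']=M[:3,:3];c['t']=M[:3,3]
    c['R']=np.array(c['R']);c['t']=np.array(c['t'])
    if fn:
        f=c['frame']
        if crop: f=f[crop[1]:crop[3],crop[0]:crop[2]]
        if scale!=1: f=cv2.resize(f,None,fx=scale,fy=scale,interpolation=cv2.INTER_CUBIC)
        cv2.imwrite('pics/'+fn,f)
    return c
def px2w(c,u,v,z):
    d=c['R'].T@np.array([(u-c['cx'])/c['fx'],(v-c['cy'])/c['fy'],1.]); o=-c['R'].T@c['t']
    return o+d*(z-o[2])/d[2]
def w2px(c,X):
    p=c['R']@np.array(X)+c['t']; return np.array([c['fx']*p[0]/p[2]+c['cx'],c['fy']*p[1]/p[2]+c['cy']])
def move(X=None,yaw=None):
    """shift (cm, tool axes) and rotvec to reach TCP at X, pointing down with tool y axis at angle yaw (mod pi)"""
    s=sense(); R=Rq(s['ee_rot']); p=np.array(s['position'])
    sh=np.round(R.as_matrix().T@(np.array(X)-p)*100,2) if X is not None else None
    rv=None
    if yaw is not None:
        best=None
        for y in (yaw,yaw+np.pi):
            yy=np.array([np.cos(y),np.sin(y),0]);zz=np.array([0,0,-1.]);xx=np.cross(yy,zz)
            r=(R.inv()*Ro.from_matrix(np.c_[xx,yy,zz])).as_rotvec()
            if best is None or np.linalg.norm(r)<np.linalg.norm(best): best=r
            print('  rv option',np.round(r,3))
        rv=np.round(best,3)
    print('shift',sh,'rv',rv,'from',np.round(p,4)); return sh,rv
E
python3 - <<'E'
from h import *
s=sense();print(s['time_s'],s['position'],s['ee_rot'],s['opening'])
for n in('top','side'):
    c=snap(n,n+'0.png');np.savez(n+'cal.npz',**{k:c[k] for k in('R','t','fx','fy','cx','cy','frame')}); print(n,-c['R'].T@c['t'],c['R'][2],c['fx'])
E
```

```text
0.0 [ 0.26311543 -0.56653712  0.22684421] [-5.73848761e-04  9.76458338e-01  2.15705246e-01 -1.78884302e-04] 1.0021959999880916
top [ 0.23338041 -0.04912059  1.55904422] [ 0.16992948 -0.01911665 -0.98527079] 559.6569322633458
side [0.28697617 0.74156475 0.78655183] [ 0.18547807 -0.73301129 -0.65444047] 495.090999531937
```

View pics/top0.png

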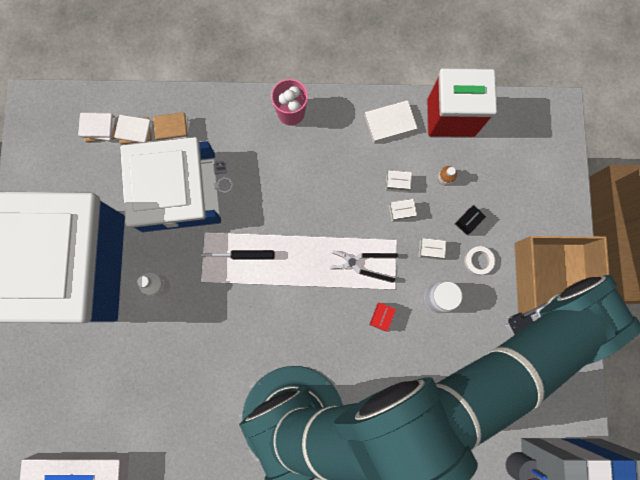

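View pics/side0.png

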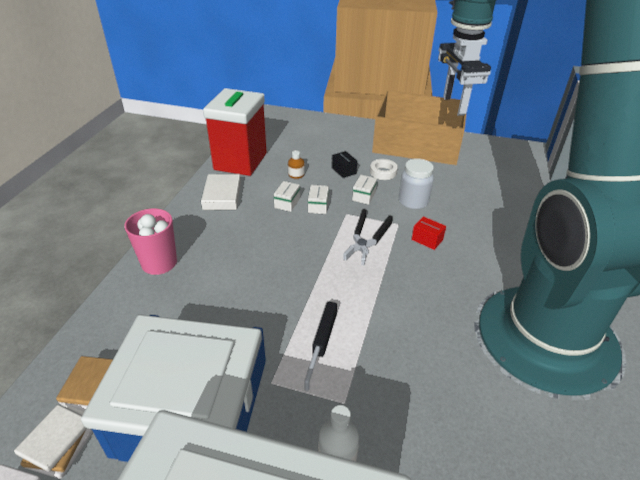

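```bash
python3 - <<'E'
import numpy as np
from h import *
d=dict(np.load('topcal.npz')); 
P={'ring':(224,185,.022),'clip':(220,167,.054),'hookhandleL':(232,254.5,.03),'handleR':(274,254.5,.03),'prong':(204,255,.03),'pivot':(354,262,.02),'c1':(399,179,.046),'c2':(403,209,.046),'c3':(432,247,.046),'lidFR':(204,215,.14),'lidFL':(195,141,.14),'lidBL':(122,147,.14),'lidBR':(133,229,.14),'tape':(480,261,.024),'jar':(447,296,.11),'amber':(448,172,.075),'black':(470,220,.04),'mat1':(202,282,0),'mat2':(204,234,0),'mat3':(397,240,0),'mat4':(395,289,0),'bottle':(149,282,.1),'pink':(290,90,.11),'red':(383,317,.046),'whitebook':(390,121,.02)}
for k,(u,v,z) in P.items(): print(k,np.round(px2w(d,u,v,z),3))
f=d['frame']
a=cv2.resize(f[135:285,110:300],None,fx=4,fy=4,interpolation=cv2.INTER_CUBIC)
cv2.imwrite('pics/crop1.png',a)
c=snap('wrist'); print(c['fx'],c['cx'],c['cy']); print(camera('wrist')['T_tool_cam'])
E
```

```text
ring [0.634 0.203 0.022]
clip [0.677 0.211 0.054]
hookhandleL [0.436 0.173 0.03 ]
handleR [0.437 0.058 0.03 ]
prong [0.434 0.25  0.03 ]
pivot [ 0.419 -0.163  0.02 ]
c1 [ 0.65  -0.288  0.046]
c2 [ 0.565 -0.298  0.046]
c3 [ 0.459 -0.375  0.046]
lidFR [0.523 0.232 0.14 ]
lidFL [0.722 0.264 0.14 ]
lidBL [0.703 0.454 0.14 ]
lidBR [0.485 0.412 0.14 ]
tape [ 0.424 -0.513  0.024]
jar [ 0.321 -0.397  0.11 ]
amber [ 0.664 -0.419  0.075]
black [ 0.537 -0.485  0.04 ]
mat1 [0.362 0.258 0.   ]
mat2 [0.497 0.258 0.   ]
mat3 [ 0.485 -0.287  0.   ]
mat4 [ 0.347 -0.279  0.   ]
bottle [0.353 0.375 0.1  ]
pink [0.882 0.018 0.11 ]
red [ 0.268 -0.238  0.046]
whitebook [ 0.831 -0.269  0.02 ]
404.85950540722206 321.13701873129025 240.42450182126012
[[-5.90857272e-05 -9.66101554e-01 -2.58162320e-01  7.41094979e-02]
 [ 9.99999998e-01 -4.77513536e-05 -5.01741310e-05  7.73553107e-04]
 [ 3.61457058e-05 -2.58162322e-01  9.66101555e-01 -1.57181516e-01]
 [ 0.00000000e+00  0.00000000e+00  0.00000000e+00  1.00000000e+00]]
```

View pics/crop1.png

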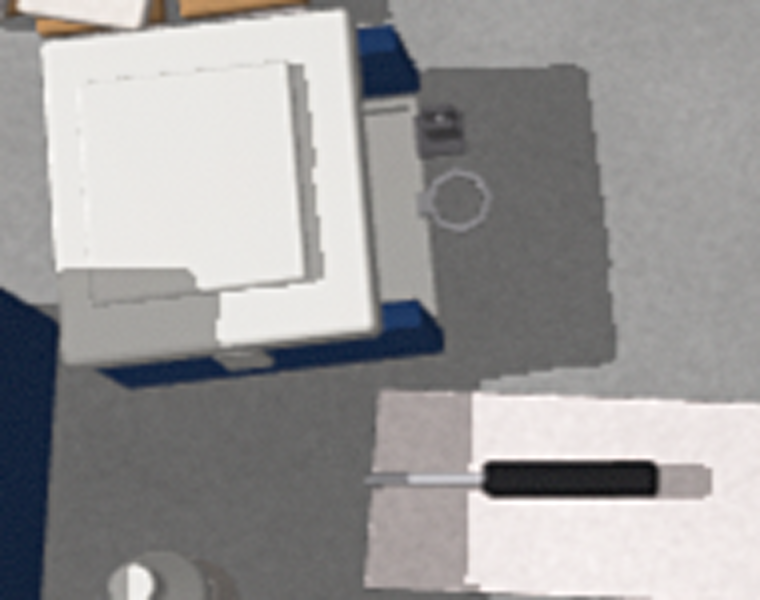

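```bash
python3 - <<'E'
from h import *
move([.52,.17,.32],0.0)
E
```

```text
rv option [-1.000e-03 -0.000e+00 -1.136e+00]
  rv option [-0.000e+00  1.000e-03  2.006e+00]
shift [ 54.32 -56.    -9.25] rv [-1.000e-03 -0.000e+00 -1.136e+00] from [ 0.2632 -0.5667  0.2271]
```

```bash
python3 -m handwheel '[4.5,-4.7,-2,0,0,-0.08,1, 9,-9.3,-4,0,0,-0.18,1, 13.5,-14,-6,0,0,-0.28,1, 18,-18.5,-8,0,0,-0.38,1, 22.5,-23.2,-9,0,0,-0.48,1, 27,-27.8,-9.2,0,0,-0.58,1, 31.5,-32.5,-9.2,0,0,-0.68,1, 36,-37,-9.2,0,0,-0.78,1, 40.5,-41.7,-9.2,0,0,-0.88,1, 45,-46.4,-9.2,0,0,-0.98,1, 49.5,-51,-9.2,0,0,-1.08,1, 54.3,-56,-9.2,0,0,-1.136,1]'; python3 - <<'E'
from h import *
move([.52,.17,.32],0.0)
E
```

```text
time_s: 1.4
position: [0.4574, -0.0088, 0.3173]
ee_rot: [0.0, 0.706, 0.708, 0.0]
force: [1.1, -0.3, 0.2]
opening: 1.001
finger_force: 0.0
  rv option [0.001 0.    0.004]
  rv option [-1.000e-03  1.000e-03 -3.138e+00]
shift [17.86  6.33 -0.27] rv [0.001 0.    0.004] from [ 0.4574 -0.0088  0.3173]
```

```bash
python3 -m handwheel '[4.5,1.5,0,0,0,0,1, 9,3.2,0,0,0,0,1, 13.5,4.8,-0.2,0,0,0,1, 17.8,6.3,-0.2,0,0,0,1, 17.8,6.3,-0.2,0,0,0,1, 17.8,6.3,-0.2,0,0,0,1, 17.8,6.3,-0.2,0,0,0,1]'; python3 - <<'E'
from h import *
c=snap('wrist','w1.png'); print(sense()['position'])
np.savez('w1.npz',**{k:c[k] for k in('R','t','fx','fy','cx','cy','frame')})
E
```

```text
time_s: 2.1
position: [0.5201, 0.1661, 0.3188]
ee_rot: [0.0, 0.708, 0.707, -0.0]
force: [-0.7, -0.0, -0.2]
opening: 1.0
finger_force: 0.0
[0.52021133 0.16586562 0.3189991 ]
```

View pics/w1.png

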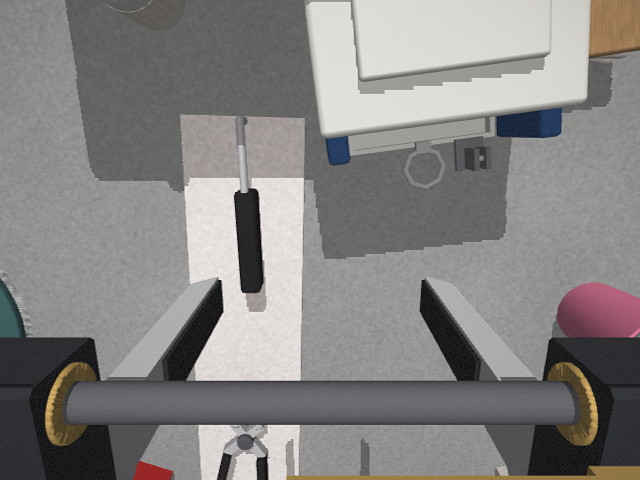

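```bash
python3 - <<'E'
from h import *
c=dict(np.load('w1.npz'))
P={'hf':(246,191,.037),'hr':(251.5,291,.037),'bend':(241,119,.03),'ring':(424,168,.022),'ringL':(408,168,.022),'clip':(479,158,.054),'lidR':(587,101,.14),'lidL':(322,138,.14),'trayL':(361,155,.018),'trayR':(490,137,.018),'wallL':(331,164,0.0),'wallR':(560,136,0),'matL':(182,115,.003),'matR':(304,119,.003)}
Q={k:px2w(c,*v) for k,v in P.items()}
for k in Q: print(k,np.round(Q[k],4))
d=Q['hf']-Q['hr'];print('hook yaw',np.degrees(np.arctan2(d[1],d[0])),np.linalg.norm(d))
for a,b in(('lidL','lidR'),('trayL','trayR')):
    d=Q[b]-Q[a];print(a,np.degrees(np.arctan2(d[1],d[0])),np.linalg.norm(d))
E
```

```text
hf [0.438  0.1782 0.037 ]
hr [0.4386 0.0618 0.037 ]
bend [0.4351 0.2534 0.03  ]
ring [0.6336 0.2014 0.022 ]
ringL [0.6159 0.2014 0.022 ]
clip [0.6812 0.2142 0.054 ]
lidR [0.7289 0.2634 0.14  ]
lidL [0.5204 0.2354 0.14  ]
trayL [0.5639 0.2154 0.018 ]
trayR [0.7048 0.2345 0.018 ]
wallL [0.5311 0.2042 0.    ]
wallR [0.7916 0.2353 0.    ]
matL [0.3643 0.2586 0.003 ]
matR [0.5005 0.2542 0.003 ]
hook yaw 90.3207707660684 0.1164289223646487
lidL 7.6383574119922715 0.2102881255634997
trayL 7.741692825418904 0.14220209424108524
```

```bash
python3 - <<'E'
from h import *
move([.438,.130,.029],0.012)
E
```

```text
rv option [ 0.     0.001 -0.014]
  rv option [ 1.000e-03 -0.000e+00  3.128e+00]
shift [-3.58 -8.22 29.  ] rv [ 0.     0.001 -0.014] from [0.5202 0.1659 0.319 ]
```

```bash
python3 -m handwheel '[-3.6,-8.2,5,0,0,-0.014,1, -3.6,-8.2,10,0,0,-0.014,1, -3.6,-8.2,15,0,0,-0.014,1, -3.6,-8.2,19,0,0,-0.014,1, -3.6,-8.2,23,0,0,-0.014,1, -3.6,-8.2,26,0,0,-0.014,1, -3.6,-8.2,28,0,0,-0.014,1, -3.6,-8.2,29,0,0,-0.014,1, -3.6,-8.2,29,0,0,-0.014,1, -3.6,-8.2,29,0,0,-0.014,1, -3.6,-8.2,29,0,0,-0.014,1]' && python3 -m handwheel '[0,0,0,0,0,0,0.5, 0,0,0,0,0,0,0.2, 0,0,0,0,0,0,0, 0,0,0,0,0,0,0, 0,0,0,0,0,0,0, 0,0,0,0,0,0,0,0,0,0,0,0,0,0]'; python3 - <<'E'
from h import *
move([.438,.130,.10],0)
E
```

```text
time_s: 3.25
position: [0.4391, 0.1311, 0.0303]
ee_rot: [0.001, 0.702, 0.712, 0.001]
force: [-0.3, 0.3, -0.4]
opening: 1.001
finger_force: 0.0
time_s: 3.95
position: [0.4381, 0.1312, 0.0289]
ee_rot: [-0.0, 0.702, 0.712, -0.0]
force: [-0.4, 0.9, -0.6]
opening: 0.436
finger_force: 0.0
  rv option [-0.    -0.     0.014]
  rv option [ 0.    -0.    -3.128]
shift [-0.12 -0.01 -7.11] rv [-0.    -0.     0.014] from [0.4381 0.1312 0.0289]
```

Fingers need more time; then lift a little and check.

```bash
python3 -m handwheel '[0,0,0,0,0,0,0, 0,0,0,0,0,0,0, 0,0,0,0,0,0,0, 0,0,0,0,0,0,0, 0,0,0,0,0,0,0,0,0,0,0,0,0,0]';python3 -m handwheel '[0,0,-2,0,0,0,0, 0,0,-4,0,0,0,0, 0,0,-6,0,0,0,0, 0,0,-7,0,0,0,0, 0,0,-7,0,0,0,0, 0,0,-7,0,0,0,0, 0,0,-7,0,0,0,0]'; python3 - <<'E'
from h import *
c=snap('wrist','w2.png'); print(sense()['position'])
np.savez('w2.npz',**{k:c[k] for k in('R','t','fx','fy','cx','cy','frame')})
E
```

```text
time_s: 4.55
position: [0.4382, 0.1312, 0.0289]
ee_rot: [-0.0, 0.702, 0.712, -0.0]
force: [0.2, -0.6, -1.8]
opening: 0.251
finger_force: 30.0
time_s: 5.25
position: [0.4377, 0.1311, 0.0981]
ee_rot: [-0.0, 0.702, 0.712, -0.001]
force: [0.5, 0.5, -0.4]
opening: 0.255
finger_force: 30.0
[0.43773832 0.13115427 0.09819   ]
```

View pics/w2.png

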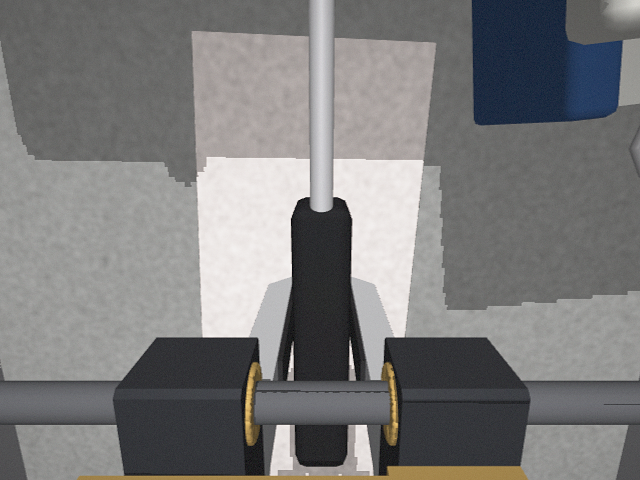

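```bash
python3 - <<'E'
from h import *
c=dict(np.load('w2.npz'))
p=sense()['position']
for v in (200,205): print(px2w(c,321,v,.106)-p)
print(px2w(c,321,20,.100)-p)
# target: hook along box x (yaw 97.7), tip at ring centre
a=np.radians(97.7);x=np.array([np.cos(a),np.sin(a),0])
ring=np.array([.6336,.2014,0])
g=ring-.125*x; print('grip',g)
move([g[0],g[1],.098],np.radians(7.7))
E
```

```text
[-0.00120223  0.04947654  0.00781   ]
[-0.00117614  0.04759623  0.00781   ]
[-0.00207127  0.11140018  0.00181   ]
grip [0.65034827 0.0775271  0.        ]
  rv option [-0.001 -0.    -0.12 ]
  rv option [-0.000e+00  2.000e-03  3.021e+00]
shift [-5.660e+00  2.118e+01 -1.000e-02] rv [-0.001 -0.    -0.12 ] from [0.4377 0.1312 0.0982]
```

```bash
python3 -m handwheel '[-5,0,0,0,0,-0.06,0, -10,1,0,0,0,-0.12,0, -11,5.5,0,0,0,-0.12,0, -11,10,0,0,0,-0.12,0, -11,14,0,0,0,-0.12,0, -11,18,0,0,0,-0.12,0, -10,21.2,0,0,0,-0.12,0, -7,21.2,0,0,0,-0.12,0, -5.7,21.2,0,0,0,-0.12,0, -5.7,21.2,0,0,0,-0.12,0,-5.7,21.2,0,0,0,-0.12,0,-5.7,21.2,0,0,0,-0.12,0]'; python3 - <<'E'
from h import *
c=snap('wrist','w3.png',(240,0,640,240),1.8); p=sense()['position'];print(p)
c2=snap('top','t3.png',(170,110,330,230),4.5)
a=np.radians(97.7);x=np.array([np.cos(a),np.sin(a),0])
print('tip pred',p+.124*x, w2px(c,p+.124*x-[0,0,.026]))
for cc in(c,c2): print('ring at', w2px(cc,[.6336,.2014,.022]))
E
```

```text
time_s: 6.5
position: [0.6508, 0.0758, 0.0988]
ee_rot: [0.0, 0.659, 0.752, -0.0]
force: [-1.0, -0.5, -1.0]
opening: 0.254
finger_force: 30.0
[0.6508841  0.07583145 0.09892125]
tip pred [0.63426981 0.19871337 0.09892125] [322.24816199   4.10095718]
ring at [321.44169648  27.84271646]
ring at [224.64894023 185.22959714]
```

View pics/w3.png

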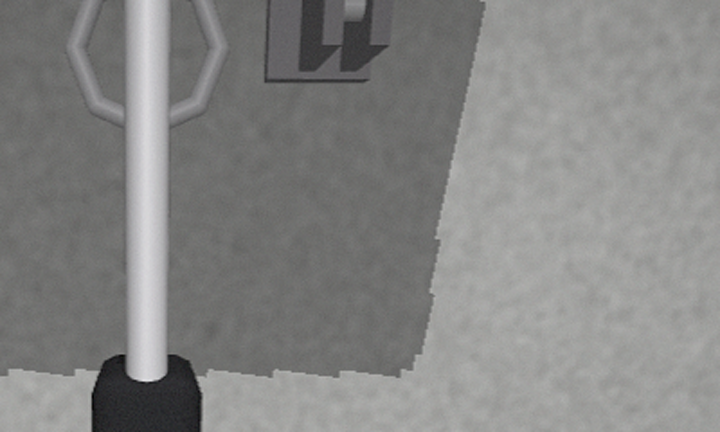

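```bash
python3 - <<'E'
from h import *
c=snap('wrist')
a=np.radians(97.7);x=np.array([np.cos(a),np.sin(a),0])
q=px2w(c,321.4,66,.022); print(q, q+.0195*x, sense()['position'])
E
python3 -m handwheel '[0.3,0,2,0,0,0,0, 0.3,0,3.5,0,0,0,0, 0.3,0,4.5,0,0,0,0, 0.3,0,5.5,0,0,0,0, 0.3,0,6.2,0,0,0,0, 0.3,0,6.5,0,0,0,0, 0.3,0,6.5,0,0,0,0,0.3,0,6.5,0,0,0,0]'
```

```text
[0.6362033  0.18324743 0.022     ] [0.63359057 0.20257161 0.022     ] [0.65096236 0.07617133 0.09902608]
time_s: 7.45
position: [0.6508, 0.0803, 0.0344]
ee_rot: [0.0, 0.658, 0.753, 0.0]
force: [0.3, 0.4, -2.5]
opening: 0.254
finger_force: 30.0
```

```bash
python3 -m handwheel '[-0.7,0,0,0,0,0,0, -1.5,0,0,0,0,0,0, -3,0,0,0,0,0,0, -4.5,0,0,0,0,0,0, -6,0,0,0,0,0,0, -8,0,0,0,0,0,0, -10,0,0,0,0,0,0, -12,0,0,0,0,0,0, -14,0,0,0,0,0,0, -15.5,0,0,0,0,0,0, -16,0,0,0,0,0,0, -16,0,0,0,0,0,0]'; python3 - <<'E'
from h import *
c=snap('wrist','w4.png',(0,0,640,300)); c2=snap('top','t4.png',(100,110,420,290),2.4)
np.savez('t4.npz',**{k:c2[k] for k in('R','t','fx','fy','cx','cy','frame')})
E
```

```text
time_s: 8.65
position: [0.6718, -0.0796, 0.0338]
ee_rot: [0.0, 0.659, 0.752, -0.0]
force: [0.0, -0.4, -1.9]
opening: 0.254
finger_force: 30.0
```

View pics/t4.png

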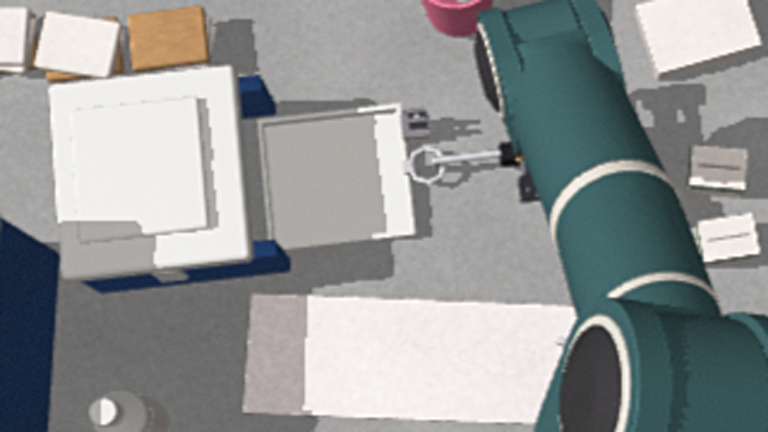

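```bash
python3 -m handwheel '[-1,0,0,0,0,0,0, -2.5,0,0,0,0,0,0, -4,0,0,0,0,0,0, -5.5,0,0,0,0,0,0, -6.5,0,0,0,0,0,0, -7,0,0,0,0,0,0, -7,0,0,0,0,0,0]'; python3 - <<'E'
from h import *
s=sense();print(s['joint_pos'])
c2=snap('top','t5.png',(100,110,420,290),2.4)
np.savez('t5.npz',**{k:c2[k] for k in('R','t','fx','fy','cx','cy','frame')})
E
```

```text
time_s: 9.45
position: [0.6812, -0.149, 0.0338]
ee_rot: [0.0, 0.659, 0.752, -0.0]
force: [0.2, -0.3, -1.2]
opening: 0.254
finger_force: 30.0
[ 0.5181153   0.81888737 -0.52844987  1.52253355  0.47746384  0.93118839
 -0.02810983]
```

View pics/t5.png

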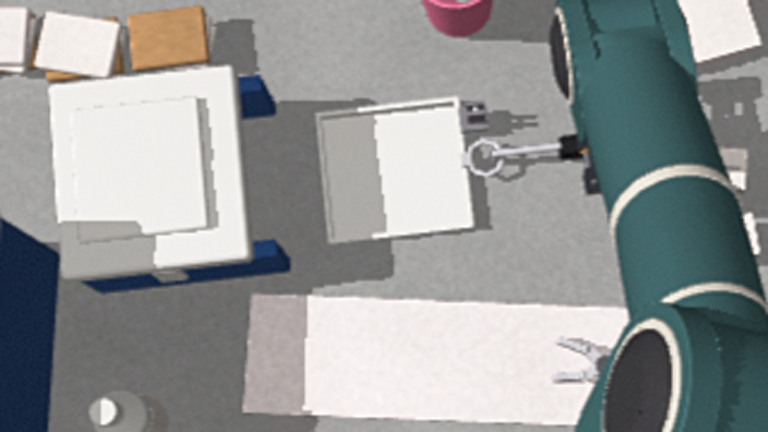

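```bash
python3 - <<'E'
from h import *
c=dict(np.load('t5.npz'))
f=lambda x,y,z:px2w(c,x/2.4+100,y/2.4+110,z)
C=[f(318,113,.018),f(458,97,.018),f(473,230,.018),f(330,243,.018)]
m=np.mean(C,0);print('tray',m); 
d1=C[0]-C[1]+C[3]-C[2];print('yaw',np.degrees(np.arctan2(d1[1],d1[0])),np.linalg.norm(d1)/2, np.linalg.norm(C[0]-C[3]))
w1,w2=f(275,118,0),f(290,272,0);print('wall feet',w1,w2,np.linalg.norm(w1-w2))
a=np.radians(97.7);x=np.array([np.cos(a),np.sin(a),0])
bo=(w1+w2)/2+.095*x;print('box',bo,'tray in box x',(m-bo)@x, 'alt',(m-[.615,.319,0])@x)
r=f(485,158,.022);print('ring',r,r+.109*x)
E
```

```text
tray [0.6484481  0.08990272 0.018     ]
yaw 96.682182849308 0.16747002140480496 0.1588209886073175
wall feet [0.7163507  0.23661699 0.        ] [0.52836623 0.21181627 0.        ] 0.18961339355741524
box [0.60962978 0.31836003 0.        ] tray in box x -0.23159847526816654 alt -0.2315131380621309
ring [ 0.66335434 -0.01641334  0.022     ] [0.64874985 0.09160383 0.022     ]
```

```bash
python3 -m handwheel '[0.6,0,0,0,0,0,0, 0.9,0,-1,0,0,0,0, 0.9,0,-3,0,0,0,0, 0.9,0,-5,0,0,0,0, 0.9,0,-7,0,0,0,0, 0.9,0,-8,0,0,0,0, 0.9,0,-8,0,0,0,0,0.9,0,-8,0,0,0,0]'; python3 - <<'E'
from h import *
move([.43,.095,.112],0.0)
E
```

```text
time_s: 10.3
position: [0.6799, -0.1389, 0.1138]
ee_rot: [-0.0, 0.658, 0.753, -0.0]
force: [-0.2, -0.3, -1.8]
opening: 0.254
finger_force: 30.0
  rv option [-0.     0.     0.134]
  rv option [-0.    -0.    -3.008]
shift [ 26.52 -21.64   0.19] rv [-0.     0.     0.134] from [ 0.6799 -0.1389  0.1138]
```

```bash
python3 -m handwheel '[3.5,-3,0,0,0,0.02,0, 6.5,-5.5,0,0,0,0.04,0, 9.5,-8,0,0,0,0.06,0, 12.5,-10.5,0,0,0,0.08,0, 15.5,-13,0,0,0,0.1,0, 18.5,-15.5,0,0,0,0.12,0, 21.5,-17.7,0,0,0,0.134,0, 24,-19.7,0,0,0,0.134,0, 26,-21.2,0,0,0,0.134,0, 26.5,-21.6,0.2,0,0,0.134,0, 26.5,-21.6,0.2,0,0,0.134,0, 26.5,-21.6,0.2,0,0,0.134,0]'; python3 -m handwheel '[0,0,2,0,0,0,0, 0,0,4,0,0,0,0, 0,0,5.5,0,0,0,0, 0,0,6.5,0,0,0,0, 0,0,7.3,0,0,0,0, 0,0,7.8,0,0,0,0, 0,0,7.8,0,0,0,0,0,0,7.8,0,0,0,0]'; python3 - <<'E'
from h import *
move([.43,.095,.029],0.0)
E
```

```text
time_s: 11.5
position: [0.4311, 0.0943, 0.1117]
ee_rot: [-0.0, 0.707, 0.707, -0.0]
force: [0.2, -0.8, -1.6]
opening: 0.258
finger_force: 30.0
time_s: 12.3
position: [0.4309, 0.095, 0.0343]
ee_rot: [0.0, 0.707, 0.707, 0.0]
force: [-0.2, 0.4, -0.9]
opening: 0.255
finger_force: 30.0
  rv option [ 0. -0.  0.]
  rv option [ 0.000e+00  1.000e-03 -3.142e+00]
shift [ 0.   -0.09  0.53] rv [ 0. -0.  0.] from [0.4309 0.095  0.0343]
```

```bash
python3 -m handwheel '[0,0,0.2,0,0,0,0, 0,0,0.4,0,0,0,0, 0,0,0.5,0,0,0,0, 0,0,0.5,0,0,0,0]'; python3 -m handwheel '[0,0,0,0,0,0,0.35, 0,0,0,0,0,0,0.45, 0,0,0,0,0,0,0.6, 0,0,0,0,0,0,0.8, 0,0,0,0,0,0,0.8,0,0,0,0,0,0,0.8]';python3 -m handwheel '[0,0,-2,0,0,0,1, 0,0,-6,0,0,0,1, 0,0,-10,0,0,0,1, 0,0,-14,0,0,0,1, 0,0,-18,0,0,0,1, 0,0,-22,0,0,0,1,0,0,-26,0,0,0,1,0,0,-28,0,0,0,1,0,0,-28,0,0,0,1]'; python3 - <<'E'
from h import *
move([.54,-.22,.36],0.0)
E
```

```text
time_s: 12.7
position: [0.4306, 0.0949, 0.029]
ee_rot: [-0.0, 0.707, 0.707, -0.0]
force: [-0.1, -0.6, -2.2]
opening: 0.254
finger_force: 30.0
time_s: 13.3
position: [0.4306, 0.0949, 0.029]
ee_rot: [-0.0, 0.707, 0.707, -0.0]
force: [-0.2, -0.0, -0.6]
opening: 0.728
finger_force: 0.0
time_s: 14.2
position: [0.4315, 0.0951, 0.3115]
ee_rot: [0.002, 0.707, 0.707, 0.001]
force: [0.5, 0.2, -0.4]
opening: 1.0
finger_force: 0.0
  rv option [ 0.004  0.    -0.   ]
  rv option [ 1.000e-03 -7.000e-03  3.141e+00]
shift [-31.51  10.87  -4.79] rv [ 0.004  0.    -0.   ] from [0.4315 0.0951 0.3115]
```

```bash
python3 -m handwheel '[-4,1.4,-0.6,0,0,0,1, -8,2.8,-1.2,0,0,0,1, -12,4.2,-1.8,0,0,0,1, -16,5.6,-2.4,0,0,0,1, -20,7,-3,0,0,0,1, -24,8.4,-3.6,0,0,0,1, -28,9.7,-4.3,0,0,0,1, -31.5,10.9,-4.8,0,0,0,1, -31.5,10.9,-4.8,0,0,0,1, -31.5,10.9,-4.8,0,0,0,1,-31.5,10.9,-4.8,0,0,0,1]'; python3 - <<'E'
from h import *
c=snap('wrist','w6.png'); print(sense()['position'])
np.savez('w6.npz',**{k:c[k] for k in('R','t','fx','fy','cx','cy','frame')})
E
```

```text
time_s: 15.3
position: [0.5395, -0.2189, 0.3564]
ee_rot: [-0.0, 0.707, 0.708, -0.0]
force: [-0.3, 1.2, 0.3]
opening: 1.001
finger_force: 0.0
[ 0.53951452 -0.21887196  0.35663962]
```

View pics/w6.png

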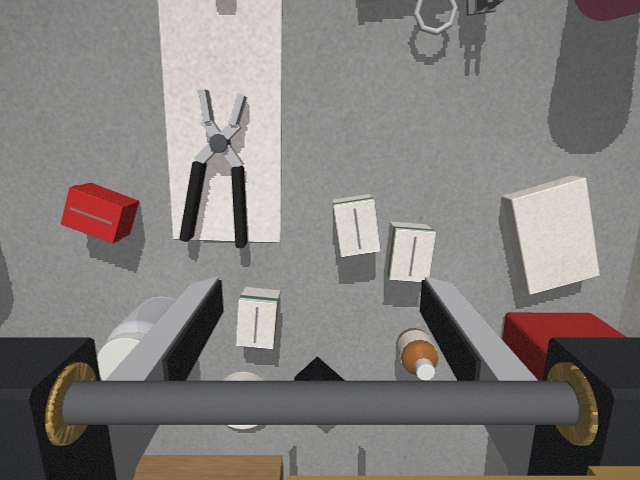

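```bash
cat >> h.py <<'E'
def cartons(c,rois,z=.046,dbg=None):
    """top-face fit: bright low-sat pixels in each ROI, projected to height z, minAreaRect"""
    g=c['frame'].astype(int); m=((g.min(2)>195)).astype(np.uint8); out=[]
    for (x0,y0,x1,y1) in rois:
        k=np.zeros_like(m);k[y0:y1,x0:x1]=m[y0:y1,x0:x1]
        k=cv2.morphologyEx(k,cv2.MORPH_CLOSE,np.ones((5,5),np.uint8))
        k=cv2.morphologyEx(k,cv2.MORPH_OPEN,np.ones((7,7),np.uint8))
        cs,_=cv2.findContours(k,cv2.RETR_EXTERNAL,cv2.CHAIN_APPROX_NONE)
        cn=max(cs,key=cv2.contourArea)[:,0]
        W=np.array([px2w(c,u,v,z)[:2] for u,v in cn])*1000
        (cx,cy),(w,h),a=cv2.minAreaRect(W.astype(np.float32))
        if w<h: w,h,a=h,w,a+90
        out.append((cx/1000,cy/1000,a%180)); print('carton (%.4f %.4f) long-side yaw %.1f size %.0f x %.0f'%(cx/1000,cy/1000,a%180,w,h))
    return out
E
python3 - <<'E'
from h import *
c=dict(np.load('w6.npz'))
cartons(c,[(325,190,385,262),(385,215,440,288),(232,282,285,355)])
P={'pivot':(218,144,.02),'hl':(186,240,.031),'hr':(240,246,.031),'jl':(204,93,.027),'jr':(241,99,.027),'hl0':(199,165,.031),'hr0':(236,168,.031),'ring':(437,15,.022),'matTR':(281,100,.003)}
Q={k:px2w(c,*v) for k,v in P.items()}
for k in Q: print(k,np.round(Q[k],4))
g=c['frame']; print([g[y,x] for x,y in((345,230),(400,250),(250,320),(225,200),(335,201))])
E
```

```text
carton (0.5815 -0.2548) long-side yaw 98.8 size 63 x 47
carton (0.6484 -0.2887) long-side yaw 87.2 size 63 x 47
carton (0.4559 -0.3797) long-side yaw 84.5 size 63 x 46
pivot [ 0.4164 -0.1585  0.02  ]
hl [ 0.3722 -0.2735  0.031 ]
hr [ 0.4384 -0.2811  0.031 ]
jl [ 0.4058 -0.102   0.027 ]
jr [ 0.4475 -0.1084  0.027 ]
hl0 [ 0.3952 -0.1822  0.031 ]
hr0 [ 0.4385 -0.1857  0.031 ]
ring [ 0.6653 -0.0208  0.022 ]
matTR [ 0.4907 -0.1077  0.003 ]
[array([205, 213, 216], dtype=uint8), array([212, 218, 223], dtype=uint8), array([202, 209, 216], dtype=uint8), array([213, 215, 220], dtype=uint8), array([181, 189, 196], dtype=uint8)]
```

```bash
python3 - <<'E'
from h import *
move([.5795,-.242,.041],np.radians(8.8))
E
```

```text
rv option [-0.    -0.    -0.152]
  rv option [-1.00e-03  1.00e-03  2.99e+00]
shift [-2.33  4.01 31.56] rv [-0.    -0.    -0.152] from [ 0.5395 -0.2189  0.3566]
```

```bash
python3 -m handwheel '[-1.2,2,4,0,0,-0.08,0.75, -2.3,4,8,0,0,-0.152,0.75, -2.3,4,12,0,0,-0.152,0.75, -2.3,4,16,0,0,-0.152,0.75, -2.3,4,20,0,0,-0.152,0.75, -2.3,4,24,0,0,-0.152,0.75, -2.3,4,27,0,0,-0.152,0.75, -2.3,4,29.5,0,0,-0.152,0.75, -2.3,4,31,0,0,-0.152,0.75, -2.3,4,31.5,0,0,-0.152,0.75, -2.3,4,31.5,0,0,-0.152,0.75, -2.3,4,31.5,0,0,-0.152,0.75]'; python3 -m handwheel '[0,0,0,0,0,0,0.4, 0,0,0,0,0,0,0.2, 0,0,0,0,0,0,0.2, 0,0,0,0,0,0,0.2, 0,0,0,0,0,0,0.2,0,0,0,0,0,0,0.2,0,0,0,0,0,0,0.2]'; python3 -m handwheel '[0,0,-1,0,0,0,0.2, 0,0,-3,0,0,0,0.2, 0,0,-5.5,0,0,0,0.2, 0,0,-8,0,0,0,0.2, 0,0,-11,0,0,0,0.2, 0,0,-13,0,0,0,0.2, 0,0,-13,0,0,0,0.2]'; python3 - <<'E'
from h import *
move([.65,.06,.25],np.radians(7.7))
E
```

```text
time_s: 16.55
position: [0.5803, -0.2432, 0.0432]
ee_rot: [0.001, 0.651, 0.759, 0.0]
force: [-0.9, 0.3, 0.3]
opening: 0.749
finger_force: 0.0
time_s: 17.25
position: [0.5798, -0.2432, 0.0424]
ee_rot: [0.0, 0.651, 0.759, -0.0]
force: [-1.5, 0.6, 6.4]
opening: 0.509
finger_force: 30.0
time_s: 17.95
position: [0.5808, -0.2434, 0.1753]
ee_rot: [0.002, 0.651, 0.759, 0.001]
force: [1.3, -0.1, -1.6]
opening: 0.505
finger_force: 30.0
  rv option [0.004 0.002 0.018]
  rv option [-0.004  0.006 -3.124]
shift [28.92 11.46 -7.5 ] rv [0.004 0.002 0.018] from [ 0.5808 -0.2434  0.1753]
```

```bash
python3 -m handwheel '[4,1.6,-1,0,0,0,0.2, 8,3.2,-2,0,0,0.01,0.2, 12,4.8,-3,0,0,0.018,0.2, 16,6.4,-4,0,0,0.018,0.2, 20,8,-5,0,0,0.018,0.2, 24,9.6,-6.5,0,0,0.018,0.2, 28,11.1,-7.5,0,0,0.018,0.2, 28.9,11.5,-7.5,0,0,0.018,0.2, 28.9,11.5,-7.5,0,0,0.018,0.2,28.9,11.5,-7.5,0,0,0.018,0.2,28.9,11.5,-7.5,0,0,0.018,0.2]'; python3 - <<'E'
from h import *
c=snap('wrist','w7.png'); print(sense()['position'])
np.savez('w7.npz',**{k:c[k] for k in('R','t','fx','fy','cx','cy','frame')})
E
```

```text
time_s: 19.05
position: [0.6493, 0.0579, 0.2463]
ee_rot: [-0.0, 0.659, 0.752, -0.001]
force: [0.6, 0.0, -1.4]
opening: 0.509
finger_force: 30.0
[0.64937253 0.05805592 0.24648598]
```

View pics/w7.png

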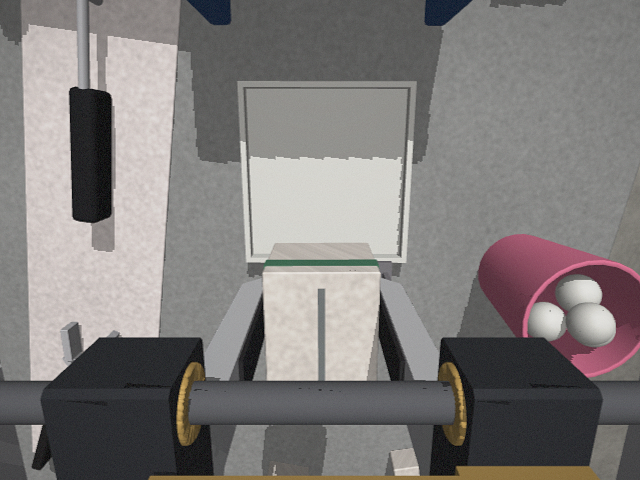

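```bash
python3 - <<'E'
from h import *
c=dict(np.load('w7.npz'))
C=[px2w(c,u,v,.018) for u,v in((238,81.5),(416.5,81.5),(406.5,263),(246,263))]
t=np.mean(C,0); d=C[0]-C[3]+C[1]-C[2]; e=C[1]-C[0]+C[2]-C[3]
print('tray',t,np.linalg.norm(d)/2,np.linalg.norm(e)/2,np.degrees(np.arctan2(d[1],d[0])),np.degrees(np.arctan2(e[1],e[0])))
a=np.arctan2(d[1],d[0]);x=np.array([np.cos(a),np.sin(a),0]);y=np.array([-x[1],x[0],0])
np.savez('tray.npz',t=t,x=x,y=y,a=a)
tgt=t+.039*x-.04*y+.0117*x; tgt[2]=.0475
move(tgt,a-np.pi/2)
E
```

```text
tray [0.6494107  0.09069673 0.018     ] 0.17009769210149275 0.15987160727476132 97.43163542894042 7.552208080687498
  rv option [-0.001  0.001  0.002]
  rv option [-1.00e-03 -1.00e-03 -3.14e+00]
shift [ 8.31  4.46 19.89] rv [-0.001  0.001  0.002] from [0.6494 0.0581 0.2465]
```

```bash
python3 -m handwheel '[4,2.2,2,0,0,0,0.2, 8,4.3,5,0,0,0,0.2, 8.3,4.5,9,0,0,0,0.2, 8.3,4.5,13,0,0,0,0.2, 8.3,4.5,16,0,0,0,0.2, 8.3,4.5,18,0,0,0,0.2, 8.3,4.5,19.2,0,0,0,0.2, 8.3,4.5,19.7,0,0,0,0.2, 8.3,4.5,19.9,0,0,0,0.2, 8.3,4.5,19.9,0,0,0,0.2,8.3,4.5,19.9,0,0,0,0.2]'
```

```text
time_s: 20.2
position: [0.6835, 0.1483, 0.049]
ee_rot: [0.0, 0.658, 0.753, 0.001]
force: [0.4, 0.1, -1.1]
opening: 0.506
finger_force: 30.0
```

```bash
cat >> h.py <<'E'
def find(c,x,y,r=.055):
    u=np.array([w2px(c,[x+i*r,y+j*r,.046]) for i in(-1,1) for j in(-1,1)]).astype(int)
    x0,y0=u.min(0).clip(0);x1,y1=u.max(0); return cartons(c,[(x0,y0,x1,y1)])
E
python3 -m handwheel '[0,0,0.1,0,0,0,0.2, 0,0,0.25,0,0,0,0.2, 0,0,0.25,0,0,0,0.2, 0,0,0.25,0,0,0,0.55, 0,0,0.25,0,0,0,0.66, 0,0,0.25,0,0,0,0.66,0,0,0.25,0,0,0,0.66]';  python3 -m handwheel '[0,0,-2,0,0,0,0.66, 0,0,-6,0,0,0,0.66, 0,0,-10,0,0,0,0.66, 0,0,-14,0,0,0,0.66, 0,0,-18,0,0,0,0.66, 0,0,-20,0,0,0,0.66, 0,0,-20,0,0,0,0.66]'; python3 - <<'E'
from h import *
move([.60,-.22,.32],0)
E
```

```text
time_s: 20.9
position: [0.683, 0.1483, 0.0454]
ee_rot: [-0.0, 0.658, 0.753, -0.0]
force: [-0.9, 0.7, 0.0]
opening: 0.657
finger_force: 0.0
time_s: 21.6
position: [0.6841, 0.149, 0.2507]
ee_rot: [0.002, 0.658, 0.753, 0.002]
force: [0.3, 0.0, -0.3]
opening: 0.661
finger_force: 0.0
  rv option [ 0.006 -0.001  0.134]
  rv option [ 2.000e-03  9.000e-03 -3.007e+00]
shift [-35.44 -13.22  -7.03] rv [ 0.006 -0.001  0.134] from [0.6841 0.149  0.2507]
```

```bash
python3 -m handwheel '[-4.2,-1.6,-1,0,0,0.02,0.8, -8.4,-3.2,-2,0,0,0.04,0.8, -12.6,-4.8,-3,0,0,0.06,0.8, -16.8,-6.4,-4,0,0,0.08,0.8, -21,-8,-5,0,0,0.1,0.8, -25.2,-9.6,-6,0,0,0.12,0.8, -29.4,-11,-7,0,0,0.134,0.8, -33,-12.4,-7,0,0,0.134,0.8, -35.4,-13.2,-7,0,0,0.134,0.8,-35.4,-13.2,-7,0,0,0.134,0.8,-35.4,-13.2,-7,0,0,0.134,0.8]'; python3 - <<'E'
from h import *
c=snap('wrist','w8.png')
B=find(c,.6484,-.2887)[0]; find(c,.4559,-.3797)
x,y,a=B; move([x,y,.0415],np.radians(a-90))
E
```

```text
time_s: 22.7
position: [0.5992, -0.2201, 0.3155]
ee_rot: [-0.0, 0.707, 0.707, 0.0]
force: [0.6, 0.6, -0.1]
opening: 0.8
finger_force: 0.0
carton (0.6489 -0.2888) long-side yaw 85.7 size 63 x 47Traceback (most recent call last):
  File "<stdin>", line 3, in <module>
  File "h.py", line 52, in find
    x0,y0=u.min(0).clip(0);x1,y1=u.max(0); return cartons(c,[(x0,y0,x1,y1)])
                                                  ~~~~~~~^^^^^^^^^^^^^^^^^^^
  File "h.py", line 44, in cartons
    cn=max(cs,key=cv2.contourArea)[:,0]
       ~~~^^^^^^^^^^^^^^^^^^^^^^^^
ValueError: max() iterable argument is empty
```

```bash
python3 - <<'E'
from h import *
move([.6487,-.2888,.0415],np.radians(-3.5))
E
```

```text
rv option [-0.    -0.001  0.062]
  rv option [ 1.00e-03 -0.00e+00 -3.08e+00]
shift [-6.98  4.91 27.4 ] rv [-0.    -0.001  0.062] from [ 0.5996 -0.2192  0.3156]
```

```bash
python3 -m handwheel '[-3,2.2,3,0,0,0.03,0.8, -6,4.4,6,0,0,0.062,0.8, -7,4.9,10,0,0,0.062,0.8, -7,4.9,14,0,0,0.062,0.8, -7,4.9,18,0,0,0.062,0.8, -7,4.9,22,0,0,0.062,0.8, -7,4.9,25,0,0,0.062,0.8, -7,4.9,26.7,0,0,0.062,0.8, -7,4.9,27.4,0,0,0.062,0.8, -7,4.9,27.4,0,0,0.062,0.8, -7,4.9,27.4,0,0,0.062,0.8]'; python3 -m handwheel '[0,0,0,0,0,0,0.4, 0,0,0,0,0,0,0.2, 0,0,0,0,0,0,0.2, 0,0,0,0,0,0,0.2, 0,0,0,0,0,0,0.2,0,0,0,0,0,0,0.2,0,0,0,0,0,0,0.2]'; python3 -m handwheel '[0,0,-1,0,0,0,0.2, 0,0,-3,0,0,0,0.2, 0,0,-5.5,0,0,0,0.2, 0,0,-8,0,0,0,0.2, 0,0,-11,0,0,0,0.2, 0,0,-13,0,0,0,0.2, 0,0,-13,0,0,0,0.2]'; python3 - <<'E'
from h import *
d=np.load('tray.npz');t,x,y=d['t'],d['x'],d['y']
tgt=t+.039*x+.04*y; tgt[2]=.17
move(tgt,d['a']-np.pi/2)
E
```

```text
time_s: 23.85
position: [0.6494, -0.2902, 0.0431]
ee_rot: [0.001, 0.729, 0.685, 0.0]
force: [0.2, 0.5, 0.8]
opening: 0.798
finger_force: 0.0
time_s: 24.55
position: [0.6487, -0.2903, 0.0418]
ee_rot: [0.0, 0.729, 0.685, 0.0]
force: [-2.4, 0.8, 5.5]
opening: 0.51
finger_force: 30.0
time_s: 25.25
position: [0.6497, -0.2905, 0.175]
ee_rot: [0.002, 0.729, 0.685, 0.001]
force: [0.0, -0.2, -1.9]
opening: 0.508
finger_force: 29.9
  rv option [ 0.004  0.002 -0.192]
  rv option [ 0.003 -0.006  2.95 ]
shift [41.11 -7.07  0.41] rv [ 0.004  0.002 -0.192] from [ 0.6497 -0.2905  0.175 ]
```

```bash
python3 -m handwheel '[4,-0.7,0,0,0,-0.02,0.2, 8,-1.4,0,0,0,-0.04,0.2, 12,-2.1,0,0,0,-0.06,0.2, 16,-2.8,0,0,0,-0.08,0.2, 20,-3.5,0,0,0,-0.1,0.2, 24,-4.2,0,0,0,-0.13,0.2, 28,-4.9,0,0,0,-0.16,0.2, 32,-5.6,0,0,0,-0.192,0.2, 36,-6.3,0,0,0,-0.192,0.2, 40,-7,0,0,0,-0.192,0.2, 41.1,-7.1,0,0,0,-0.192,0.2, 41.1,-7.1,0,0,0,-0.192,0.2]'; python3 -m handwheel '[0,0,0,0,0,0,0.2, 0,0,3,0,0,0,0.2, 0,0,6,0,0,0,0.2, 0,0,8,0,0,0,0.2, 0,0,9.5,0,0,0,0.2, 0,0,9.5,0,0,0,0.2]';python3 - <<'E'
from h import *
d=np.load('tray.npz');t,x,y=d['t'],d['x'],d['y']
tgt=t+.039*x+.04*y-.001*x; tgt[2]=.0455
move(tgt,d['a']-np.pi/2)
E
```

```text
time_s: 26.45
position: [0.6024, 0.1264, 0.1709]
ee_rot: [-0.001, 0.658, 0.753, -0.0]
force: [-0.0, -1.0, -1.9]
opening: 0.51
finger_force: 29.9
time_s: 27.05
position: [0.6024, 0.1229, 0.0746]
ee_rot: [-0.001, 0.66, 0.751, -0.001]
force: [0.2, -0.9, -1.2]
opening: 0.506
finger_force: 29.9
  rv option [-0.003  0.    -0.001]
  rv option [1.00e-03 5.00e-03 3.14e+00]
shift [0.   0.25 2.91] rv [-0.003  0.    -0.001] from [0.6024 0.1229 0.0746]
```

```bash
python3 -m handwheel '[0,0.2,1,0,0,0,0.2, 0,0.2,2,0,0,0,0.2, 0,0.2,2.6,0,0,0,0.2, 0,0.2,2.9,0,0,0,0.2, 0,0.2,2.9,0,0,0,0.2, 0,0.2,2.9,0,0,0,0.55, 0,0.2,2.9,0,0,0,0.66, 0,0.2,2.9,0,0,0,0.66, 0,0.2,2.9,0,0,0,0.66]';  python3 -m handwheel '[0,0,-2,0,0,0,0.66, 0,0,-6,0,0,0,0.66, 0,0,-10,0,0,0,0.66, 0,0,-14,0,0,0,0.66, 0,0,-18,0,0,0,0.66, 0,0,-22,0,0,0,0.66, 0,0,-24,0,0,0,0.66,0,0,-24,0,0,0,0.66]'; python3 - <<'E'
from h import *
move([.47,-.27,.32],0)
E
```

```text
time_s: 27.95
position: [0.6052, 0.1247, 0.0477]
ee_rot: [0.0, 0.66, 0.752, 0.0]
force: [0.1, 0.2, -0.1]
opening: 0.663
finger_force: 0.0
time_s: 28.75
position: [0.6061, 0.1251, 0.2908]
ee_rot: [0.002, 0.66, 0.752, 0.002]
force: [-0.3, -0.4, 0.1]
opening: 0.661
finger_force: 0.0
  rv option [ 0.005 -0.     0.13 ]
  rv option [ 0.     0.007 -3.012]
shift [-37.42 -18.6   -3.01] rv [ 0.005 -0.     0.13 ] from [0.6061 0.1251 0.2908]
```

```bash
python3 -m handwheel '[-4.2,-2.1,-1,0,0,0.02,0.8, -8.4,-4.2,-2,0,0,0.04,0.8, -12.6,-6.3,-3,0,0,0.06,0.8, -16.8,-8.4,-3,0,0,0.08,0.8, -21,-10.5,-3,0,0,0.1,0.8, -25.2,-12.6,-3,0,0,0.12,0.8, -29.4,-14.7,-3,0,0,0.13,0.8, -33.6,-16.7,-3,0,0,0.13,0.8, -37.4,-18.6,-3,0,0,0.13,0.8,-37.4,-18.6,-3,0,0,0.13,0.8,-37.4,-18.6,-3,0,0,0.13,0.8]'; python3 - <<'E'
from h import *
c=snap('wrist','w9.png')
np.savez('w9.npz',**{k:c[k] for k in('R','t','fx','fy','cx','cy','frame')})
x,y,a=find(c,.4559,-.3797)[0]; move([x,y,.0415],np.radians(a-90))
E
```

```text
time_s: 29.85
position: [0.4687, -0.2707, 0.3166]
ee_rot: [-0.001, 0.708, 0.707, -0.0]
force: [0.7, -0.2, -0.8]
opening: 0.796
finger_force: 0.0
carton (0.4561 -0.3798) long-side yaw 84.2 size 63 x 47
  rv option [-0.001 -0.001  0.101]
  rv option [ 1.000e-03 -1.000e-03 -3.041e+00]
shift [-11.04  -1.29  27.53] rv [-0.001 -0.001  0.101] from [ 0.4692 -0.2696  0.3169]
```

View pics/w9.png

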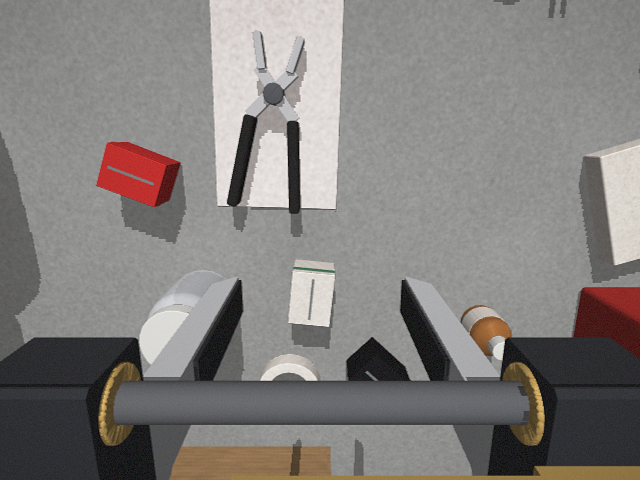

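```bash
python3 - <<'E'
from h import *
c=dict(np.load('w9.npz'))
for u,v,z in((170,335,.11),(139,340,.11),(235,290,0.02),(292,375,.024)): print(px2w(c,u,v,z))
E
python3 -m handwheel '[-4,-0.4,2,0,0,0.04,0.8, -8,-0.9,4,0,0,0.08,0.8, -11,-1.3,8,0,0,0.101,0.8, -11,-1.3,12,0,0,0.101,0.8, -11,-1.3,15,0,0,0.101,0.8,-11,-1.3,15,0,0,0.101,0.8,-11,-1.3,15,0,0,0.101,0.8]'; python3 - <<'E'
from h import *
c=snap('side','s9.png',(180,60,500,260),2)
move([.4561,-.3798,.044],np.radians(-5.8))
E
```

```text
[ 0.31783531 -0.3907189   0.11      ]
[ 0.28641425 -0.39617704  0.11      ]
[ 0.36440249 -0.37918793  0.02      ]
[ 0.43077659 -0.49239809  0.024     ]
time_s: 30.6
position: [0.4571, -0.3793, 0.1682]
ee_rot: [-0.0, 0.741, 0.671, 0.0]
force: [0.3, 0.2, 0.6]
opening: 0.802
finger_force: 0.0
  rv option [0.002 0.001 0.002]
  rv option [-1.00e-03  2.00e-03 -3.14e+00]
shift [ 0.   -0.15 12.51] rv [0.002 0.001 0.002] from [ 0.4574 -0.3799  0.1691]
```

View pics/s9.png

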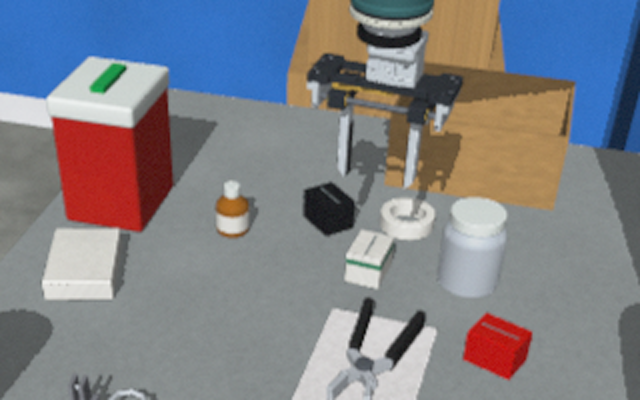

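```bash
python3 -m handwheel '[0,-0.1,3,0,0,0,0.75, 0,-0.1,6,0,0,0,0.75, 0,-0.1,9,0,0,0,0.75, 0,-0.1,11,0,0,0,0.75, 0,-0.1,12.1,0,0,0,0.75, 0,-0.1,12.5,0,0,0,0.75, 0,-0.1,12.5,0,0,0,0.75, 0,-0.1,12.5,0,0,0,0.75]'; python3 -m handwheel '[0,0,0,0,0,0,0.4, 0,0,0,0,0,0,0.2, 0,0,0,0,0,0,0.2, 0,0,0,0,0,0,0.2, 0,0,0,0,0,0,0.2,0,0,0,0,0,0,0.2,0,0,0,0,0,0,0.2]'; python3 -m handwheel '[0,0,-1,0,0,0,0.2, 0,0,-3,0,0,0,0.2, 0,0,-5.5,0,0,0,0.2, 0,0,-8,0,0,0,0.2, 0,0,-11,0,0,0,0.2, 0,0,-13,0,0,0,0.2, 0,0,-13,0,0,0,0.2]'; python3 - <<'E'
from h import *
d=np.load('tray.npz');t,x,y=d['t'],d['x'],d['y']
tgt=t-.041*x; tgt[2]=.18
move(tgt,d['a']-np.pi/2)
E
```

```text
time_s: 31.45
position: [0.4558, -0.3806, 0.0438]
ee_rot: [0.001, 0.742, 0.671, 0.0]
force: [-0.2, 0.1, 1.1]
opening: 0.753
finger_force: 0.0
time_s: 32.15
position: [0.4553, -0.3803, 0.0428]
ee_rot: [0.0, 0.742, 0.671, -0.0]
force: [0.3, 0.1, 5.3]
opening: 0.507
finger_force: 30.0
time_s: 32.85
position: [0.4562, -0.3809, 0.1757]
ee_rot: [0.002, 0.742, 0.671, 0.0]
force: [1.0, 0.4, -0.5]
opening: 0.513
finger_force: 30.0
  rv option [ 0.003  0.003 -0.231]
  rv option [ 0.004 -0.005  2.911]
shift [44.87 15.41 -0.49] rv [ 0.003  0.003 -0.231] from [ 0.4562 -0.3809  0.1757]
```

```bash
python3 -m handwheel '[4.2,1.4,0,0,0,-0.03,0.2, 8.4,2.9,0,0,0,-0.06,0.2, 12.6,4.3,0,0,0,-0.09,0.2, 16.8,5.8,0,0,0,-0.12,0.2, 21,7.2,0,0,0,-0.15,0.2, 25.2,8.6,0,0,0,-0.18,0.2, 29.4,10.1,0,0,0,-0.21,0.2, 33.6,11.5,0,0,0,-0.231,0.2, 37.8,13,0,0,0,-0.231,0.2, 42,14.4,0,0,0,-0.231,0.2, 44.9,15.4,0,0,0,-0.231,0.2, 44.9,15.4,0,0,0,-0.231,0.2]'; python3 -m handwheel '[0,0,0,0,0,0,0.2, 0,0,0,0,0,0,0.2, 0,0,3,0,0,0,0.2, 0,0,6,0,0,0,0.2, 0,0,8,0,0,0,0.2, 0,0,9.5,0,0,0,0.2, 0,0,9.5,0,0,0,0.2,0,0,9.5,0,0,0,0.2]';python3 - <<'E'
from h import *
d=np.load('tray.npz');t,x,y=d['t'],d['x'],d['y']
tgt=t-.041*x; tgt[2]=.0465
move(tgt,d['a']-np.pi/2)
E
```

```text
time_s: 34.05
position: [0.6538, 0.0564, 0.1715]
ee_rot: [-0.001, 0.658, 0.753, 0.001]
force: [-1.1, 1.1, -1.0]
opening: 0.511
finger_force: 30.0
time_s: 34.85
position: [0.654, 0.0506, 0.0782]
ee_rot: [0.0, 0.66, 0.751, 0.0]
force: [0.3, 0.4, -1.1]
opening: 0.512
finger_force: 30.0
  rv option [ 0.001  0.    -0.   ]
  rv option [ 0.000e+00 -1.000e-03  3.141e+00]
shift [-0.06  0.07  3.17] rv [ 0.001  0.    -0.   ] from [0.654  0.0506 0.0782]
```

```bash
python3 -m handwheel '[0,0,1,0,0,0,0.2, 0,0,2,0,0,0,0.2, 0,0,2.8,0,0,0,0.2, 0,0,3.2,0,0,0,0.2, 0,0,3.2,0,0,0,0.2, 0,0,3.2,0,0,0,0.2, 0,0,3.2,0,0,0,0.55, 0,0,3.2,0,0,0,0.7, 0,0,3.2,0,0,0,0.7, 0,0,3.2,0,0,0,0.7]';  python3 -m handwheel '[0,0,-2,0,0,0,0.7, 0,0,-6,0,0,0,0.7, 0,0,-10,0,0,0,0.7, 0,0,-14,0,0,0,0.7, 0,0,-18,0,0,0,0.7, 0,0,-22,0,0,0,0.7, 0,0,-22,0,0,0,0.7]'; python3 - <<'E'
from h import *
move([.52,-.10,.32],0)
E
```

```text
time_s: 35.85
position: [0.6536, 0.051, 0.0453]
ee_rot: [-0.0, 0.66, 0.752, 0.0]
force: [-0.9, -0.1, 0.0]
opening: 0.697
finger_force: 0.0
time_s: 36.55
position: [0.6555, 0.0516, 0.2712]
ee_rot: [0.003, 0.66, 0.752, 0.003]
force: [0.7, 0.3, -0.6]
opening: 0.699
finger_force: 0.0
  rv option [ 0.008 -0.     0.13 ]
  rv option [ 0.     0.012 -3.012]
shift [-13.28 -15.36  -5.  ] rv [ 0.008 -0.     0.13 ] from [0.6555 0.0516 0.2712]
```

```bash
python3 -m handwheel '[-4,-4,-1,0,0,0.04,1, -7,-8,-2,0,0,0.08,1, -10,-12,-4,0,0,0.12,1, -13.3,-15.4,-5,0,0,0.13,1, -13.3,-15.4,-5,0,0,0.13,1, -13.3,-15.4,-5,0,0,0.13,1,-13.3,-15.4,-5,0,0,0.13,1]'; python3 - <<'E'
from h import *
c=snap('wrist','w10.png'); print(sense()['position'])
np.savez('w10.npz',**{k:c[k] for k in('R','t','fx','fy','cx','cy','frame')})
E
```

```text
time_s: 37.25
position: [0.5186, -0.1, 0.3151]
ee_rot: [-0.0, 0.707, 0.707, 0.0]
force: [-0.5, 0.1, 0.0]
opening: 1.005
finger_force: 0.0
[ 0.51871223 -0.09963077  0.31492035]
```

View pics/w10.png

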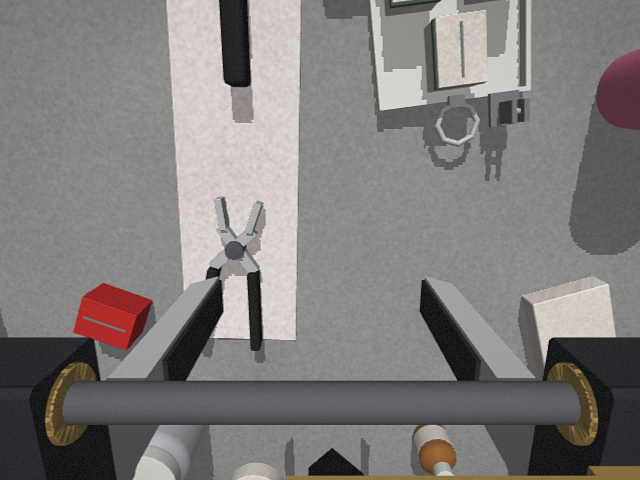

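```bash
python3 - <<'E'
from h import *
c9=dict(np.load('w9.npz'));c=dict(np.load('w10.npz'))
d=np.load('tray.npz');t,x,y=d['t'],d['x'],d['y']
r=t-.109*x;r[2]=.022
print('ring pred px',w2px(c,r),'meas',px2w(c,457,121,.022),r)
k=t-.104*x-.0525*y;k[2]=.054;print('clip pred px',w2px(c,k),k)
for nm,cc,jl,jr,hl,hr,pv in(('w9',c9,(258,33),(300,39),(234,203),(294,210),(273,93)),('w10',c,(220,199),(260,204),None,(256,347),(234,250))):
    z=.027; J=(px2w(cc,*jl,z)+px2w(cc,*jr,z))/2; P=px2w(cc,*pv,.028); print(nm,'pivot',P,'jaw mid',J,np.linalg.norm((J-P)[:2]))
    v=J-P; print(' yaw P->J',np.degrees(np.arctan2(v[1],v[0])))
    if hl:
        H=(px2w(cc,*hl,.031)+px2w(cc,*hr,.031))/2; print(' H',H,np.linalg.norm((P-H)[:2]), np.degrees(np.arctan2(*(P-H)[1::-1])),np.degrees(np.arctan2(*(J-H)[1::-1])))
f=c['frame'][75:175,430:560]; cv2.imwrite('pics/clip.png',cv2.resize(f,None,fx=5,fy=5,interpolation=cv2.INTER_CUBIC))
E
```

```text
ring pred px [457.1783734  123.99341764] meas [ 0.66305064 -0.01431708  0.022     ] [ 0.6635091  -0.01738766  0.022     ]
clip pred px [520.93317774 110.97372948] [ 0.71492138 -0.00563915  0.054     ]
w9 pivot [ 0.41809836 -0.1570668   0.028     ] jaw mid [ 0.42581282 -0.10285083  0.027     ] 0.054762068446937325
 yaw P->J 81.90167104361849
 H [ 0.40470944 -0.27590013  0.031     ] 0.11958521092577552 83.57161038168282 83.04710532172523
w10 pivot [ 0.4185365  -0.15613763  0.028     ] jaw mid [ 0.42807927 -0.100354    0.027     ] 0.056593970608107884
 yaw P->J 80.29250930261591
```

View pics/clip.png

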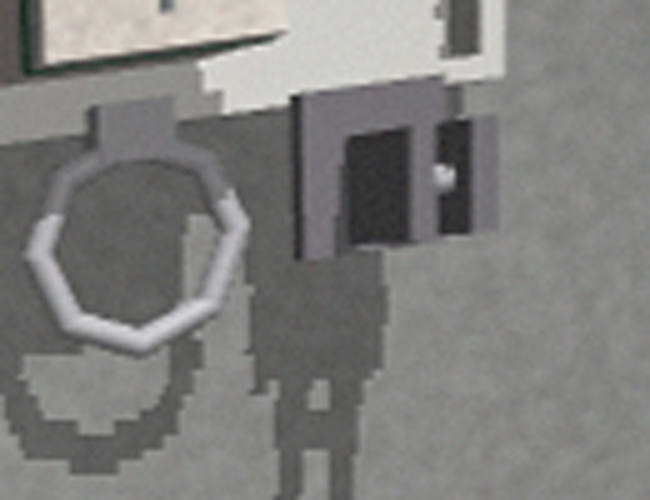

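```bash
python3 - <<'E'
from h import *
move([.4107,-.2161,.028],np.radians(-7.3))
E
```

```text
rv option [-0.001 -0.001  0.129]
  rv option [ 1.000e-03 -1.000e-03 -3.013e+00]
shift [-11.65 -10.81  28.69] rv [-0.001 -0.001  0.129] from [ 0.5187 -0.0996  0.3149]
```

```bash
python3 -m handwheel '[-3,-3,3,0,0,0.04,1, -6,-6,6,0,0,0.08,1, -9,-9,9,0,0,0.129,1, -11.6,-10.8,13,0,0,0.129,1, -11.6,-10.8,17,0,0,0.129,1, -11.6,-10.8,20,0,0,0.129,1, -11.6,-10.8,22,0,0,0.129,1,-11.6,-10.8,22,0,0,0.129,1,-11.6,-10.8,22,0,0,0.129,1]'; python3 - <<'E'
from h import *
c=snap('wrist','w11.png',None); print(sense()['position'])
np.savez('w11.npz',**{k:c[k] for k in('R','t','fx','fy','cx','cy','frame')})
move([.4107,-.2161,.028],np.radians(-7.3))
E
```

```text
time_s: 38.2
position: [0.4109, -0.216, 0.0955]
ee_rot: [-0.001, 0.751, 0.661, 0.0]
force: [0.5, -0.5, 0.9]
opening: 1.0
finger_force: 0.0
[ 0.41113018 -0.21637132  0.0961621 ]
  rv option [ 0.001 -0.    -0.   ]
  rv option [-0.000e+00 -1.000e-03  3.141e+00]
shift [ 0.02 -0.05  6.82] rv [ 0.001 -0.    -0.   ] from [ 0.4111 -0.2164  0.0962]
```

View pics/w11.png

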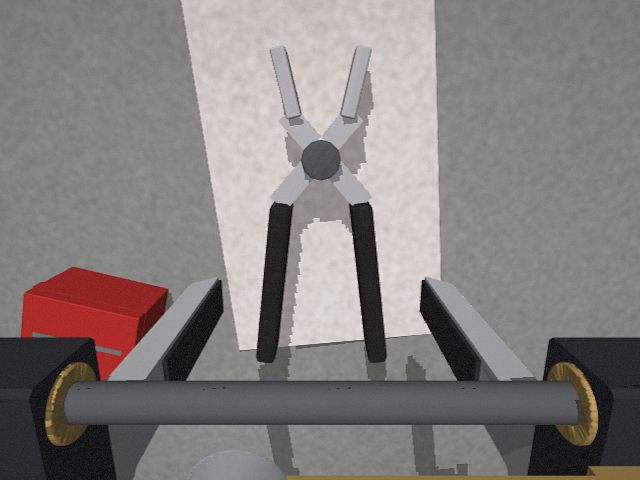

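```bash
python3 -m handwheel '[0,0,2.5,0,0,0,1, 0,0,4.5,0,0,0,1, 0,0,6,0,0,0,1, 0,0,6.6,0,0,0,1, 0,0,6.8,0,0,0,1, 0,0,6.8,0,0,0,0.9, 0,0,6.8,0,0,0,0.8, 0,0,6.8,0,0,0,0.7, 0,0,6.8,0,0,0,0.65, 0,0,6.8,0,0,0,0.65, 0,0,6.8,0,0,0,0.65,0,0,6.8,0,0,0,0.65]'; python3 -m handwheel '[0,0,0,0,0,0,0.65,0,0,0,0,0,0,0.65]'
```

```text
time_s: 39.45
position: [0.4106, -0.2171, 0.0279]
ee_rot: [0.0, 0.751, 0.66, 0.0]
force: [0.1, -1.1, 7.3]
opening: 0.651
finger_force: 10.6
time_s: 39.65
position: [0.4106, -0.2172, 0.0279]
ee_rot: [0.001, 0.751, 0.66, 0.0]
force: [0.3, -0.5, 6.6]
opening: 0.652
finger_force: 10.5
```

```bash
python3 -m handwheel '[0,0,-0.5,0,0,0,0.65, 0,0,-1.5,0,0,0,0.65, 0,0,-3,0,0,0,0.65, 0,0,-5,0,0,0,0.65, 0,0,-7,0,0,0,0.65, 0,0,-9,0,0,0,0.65, 0,0,-10,0,0,0,0.65,0,0,-10,0,0,0,0.65,0,0,-10,0,0,0,0.65]'; python3 - <<'E'
from h import *
c=snap('wrist','w12.png'); print(sense()['position'])
np.savez('w12.npz',**{k:c[k] for k in('R','t','fx','fy','cx','cy','frame')})
E
```

```text
time_s: 40.55
position: [0.4099, -0.2168, 0.1271]
ee_rot: [-0.0, 0.751, 0.66, -0.0]
force: [-1.2, 0.2, -2.7]
opening: 0.653
finger_force: 8.5
[ 0.40976748 -0.2166686   0.12676942]
```

View pics/w12.png

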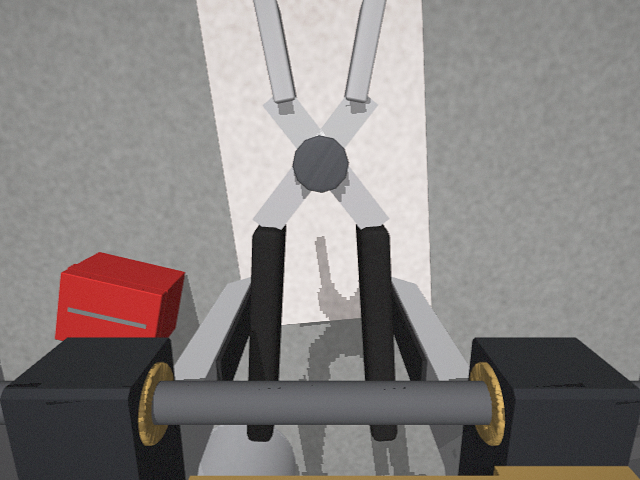

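That makes 16 pictures viewed, which is over the allowed 14. I'll view no more and work from numbers only.

```bash
python3 - <<'E'
from h import *
c=dict(np.load('w12.npz')); p=np.array([.4098,-.2167,.1268]); s=sense(); R=Rq(s['ee_rot']).as_matrix()
for u,v,z in((320,164,.125),(320,164,.130),(265,0,.125),(376,0,.125)): print(np.round(R.T@(px2w(c,u,v,z)-p),4))
# expected pixels of jaw edges if level: jaw top z=underside+.024
d=np.load('tray.npz');t,x,y=d['t'],d['x'],d['y']
k=t-.104*x-.0525*y
for bx,zz in((-.06,.14),(-.06,.052),(-.003,.052)):
    g=k+bx*x-.102*x; g[2]=zz; print(bx); move(g,d['a']-np.pi/2)
E
```

```text
[ 0.0619 -0.0007  0.0018]
[ 0.0623 -0.0006 -0.0032]
[ 0.1187 -0.0199  0.0019]
[0.1187 0.0191 0.0018]
-0.06
  rv option [-0.001 -0.001 -0.259]
  rv option [-1.000e-03  1.000e-03  2.883e+00]
shift [ 9.19 31.69 -1.35] rv [-0.001 -0.001 -0.259] from [ 0.4098 -0.2167  0.1268]
-0.06
  rv option [-0.001 -0.001 -0.259]
  rv option [-1.000e-03  1.000e-03  2.883e+00]
shift [ 9.19 31.7   7.45] rv [-0.001 -0.001 -0.259] from [ 0.4098 -0.2167  0.1268]
-0.003
  rv option [-0.001 -0.001 -0.259]
  rv option [-1.000e-03  1.000e-03  2.883e+00]
shift [14.7  30.24  7.45] rv [-0.001 -0.001 -0.259] from [ 0.4098 -0.2167  0.1268]
```

```bash
python3 -m handwheel '[1,3,0,0,0,-0.03,0.65, 2,6,0,0,0,-0.06,0.65, 3,9.5,0,0,0,-0.09,0.65, 4,13,0,0,0,-0.12,0.65, 5,16.5,0,0,0,-0.15,0.65, 6,20,0,0,0,-0.18,0.65, 7,23.5,0,0,0,-0.21,0.65, 8,27,0,0,0,-0.24,0.65, 8.7,30,0,0,0,-0.259,0.65, 9,31.4,0,0,0,-0.259,0.65, 9,31.7,0,0,0,-0.259,0.65, 9,31.7,0,0,0,-0.259,0.65]'; python3 - <<'E'
from h import *
d=np.load('tray.npz');t,x,y=d['t'],d['x'],d['y']
k=t-.104*x-.0525*y
c=snap('wrist','w13.png')
r=t-.109*x;r[2]=.022;print(w2px(c,r))
f=c['frame'].astype(int);s=sense()
R=Rq(s['ee_rot']).as_matrix();p=np.array(s['position'])
for v in(20,60,100): print(v,f[v,200:460:4].mean(1).astype(int).tolist() if False else [ (200+i) for i in np.where(np.abs(np.diff(f[v,200:460].mean(1)))>25)[0]])
for bx in(-.06,):
    g=k+(bx-.104)*x; g[2]=.051; move(g,d['a']-np.pi/2)
E
```

```text
time_s: 41.8
position: [0.7355, -0.1682, 0.1258]
ee_rot: [-0.001, 0.66, 0.752, -0.001]
force: [-0.0, 0.1, -1.1]
opening: 0.657
finger_force: 8.5
[231.45927976 -21.99943861]
20 [np.int64(257), np.int64(278), np.int64(279), np.int64(281), np.int64(290), np.int64(340), np.int64(357), np.int64(358), np.int64(359), np.int64(360), np.int64(380), np.int64(382)]
60 [np.int64(208), np.int64(229), np.int64(241), np.int64(265), np.int64(266), np.int64(286), np.int64(287), np.int64(289), np.int64(299), np.int64(311), np.int64(317), np.int64(329), np.int64(349), np.int64(350), np.int64(351), np.int64(352), np.int64(372)]
100 [np.int64(267), np.int64(273), np.int64(274), np.int64(292), np.int64(293), np.int64(297), np.int64(298), np.int64(307), np.int64(316), np.int64(325), np.int64(341), np.int64(346), np.int64(367), np.int64(372)]
  rv option [-0.002 -0.     0.   ]
  rv option [ 1.000e-03 -3.000e-03 -3.142e+00]
shift [0.01 0.11 7.54] rv [-0.002 -0.     0.   ] from [ 0.7352 -0.1685  0.1264]
```

```bash
python3 -m handwheel '[0,0.1,2,0,0,0,0.65, 0,0.1,4,0,0,0,0.65, 0,0.1,6,0,0,0,0.65, 0,0.1,7,0,0,0,0.65, 0,0.1,7.5,0,0,0,0.65, 0,0.1,7.5,0,0,0,0.65,0,0.1,7.5,0,0,0,0.65,0,0.1,7.5,0,0,0,0.65]'; python3 - <<'E'
from h import *
d=np.load('tray.npz');t,x,y=d['t'],d['x'],d['y']
k=t-.104*x-.0525*y; g=k-.106*x; g[2]=.051; move(g,d['a']-np.pi/2)
# plate positions in the wrist picture now vs expected, jaw edges
c=snap('wrist','w14.png');f=c['frame'].astype(int)
for yy in(-.061,-.056,-.049,-.044):
    q=t-.115*x+yy*y;q[2]=.054;print(yy,np.round(w2px(c,q),1))
for v in(10,25,40): print(v,np.round(f[v,230:410:3].mean(1)).astype(int).tolist())
E
```

```text
time_s: 42.65
position: [0.7376, -0.1683, 0.0534]
ee_rot: [0.001, 0.66, 0.752, 0.0]
force: [-0.2, -0.4, -2.3]
opening: 0.65
finger_force: 8.5
  rv option [0.001 0.    0.   ]
  rv option [-1.000e-03  2.000e-03 -3.141e+00]
shift [ 5.83 -0.14  0.23] rv [0.001 0.    0.   ] from [ 0.7376 -0.1683  0.0534]
-0.061 [ 344.9 -121.9]
-0.056 [ 329.4 -121.9]
-0.049 [ 307.7 -122. ]
-0.044 [ 292.3 -122. ]
10 [159, 151, 115, 116, 116, 135, 161, 159, 161, 161, 215, 215, 217, 214, 217, 218, 167, 112, 111, 112, 113, 112, 113, 113, 107, 111, 109, 105, 105, 111, 111, 107, 107, 113, 115, 114, 134, 162, 159, 162, 160, 164, 162, 149, 213, 218, 219, 214, 216, 218, 172, 165, 162, 163, 166, 159, 158, 160, 163, 162]
25 [105, 111, 110, 108, 165, 162, 161, 164, 165, 164, 142, 220, 217, 216, 216, 218, 219, 155, 167, 111, 109, 112, 111, 108, 105, 169, 167, 151, 109, 112, 109, 110, 115, 118, 138, 164, 156, 159, 165, 158, 160, 166, 125, 213, 220, 221, 216, 218, 220, 179, 168, 167, 165, 164, 159, 161, 158, 156, 158, 159]
40 [102, 162, 109, 126, 162, 164, 166, 171, 165, 168, 167, 148, 220, 217, 218, 217, 220, 220, 147, 113, 111, 118, 113, 117, 117, 109, 109, 113, 110, 115, 109, 116, 131, 159, 166, 167, 166, 168, 164, 166, 164, 152, 209, 222, 222, 219, 219, 219, 194, 168, 167, 166, 168, 170, 168, 168, 162, 160, 161, 163]
```

```bash
python3 -m handwheel '[1,-0.1,0.1,0,0,0,0.65, 2,-0.1,0.1,0,0,0,0.65, 3,-0.1,0.1,0,0,0,0.65, 4,-0.1,0.1,0,0,0,0.65, 5,-0.1,0.1,0,0,0,0.65, 5.6,-0.1,0.1,0,0,0,0.65, 5.8,-0.1,0.1,0,0,0,0.65,5.8,-0.1,0.1,0,0,0,0.65,5.8,-0.1,0.1,0,0,0,0.65]'; python3 - <<'E'
from h import *
d=np.load('tray.npz');t,x,y=d['t'],d['x'],d['y']
k=t-.104*x-.0525*y; g=k-.106*x; g[2]=.051; move(g,d['a']-np.pi/2)
for n in('top','side'):
    c=snap(n,n+'15.png'); r=t-.109*x;r[2]=.022; q=k.copy();q[2]=.054
    print(n,w2px(c,r),w2px(c,q))
    np.savez(n+'15.npz',**{kk:c[kk] for kk in('R','t','fx','fy','cx','cy','frame')})
E
```

```text
time_s: 43.6
position: [0.7286, -0.1115, 0.0514]
ee_rot: [0.0, 0.66, 0.751, -0.0]
force: [0.6, -0.7, -1.6]
opening: 0.655
finger_force: 8.5
  rv option [-0.  0. -0.]
  rv option [0.    0.    3.141]
shift [0.07 0.01 0.04] rv [-0.  0. -0.] from [ 0.7286 -0.1115  0.0514]
top [302.42777972 175.78415185] [298.23929581 154.82554811]
side [243.82449346 260.9638002 ] [219.08660321 249.45689198]
```

```bash
python3 -m handwheel '[0.1,0,0,0,0,0,0.62, 0.1,0,0,0,0,0,0.58, 0.1,0,0,0,0,0,0.54, 0.1,0,0,0,0,0,0.5, 0.1,0,0,0,0,0,0.46, 0.1,0,0,0,0,0,0.42, 0.1,0,0,0,0,0,0.38, 0.1,0,0,0,0,0,0.34, 0.1,0,0,0,0,0,0.3, 0.1,0,0,0,0,0,0.3, 0.1,0,0,0,0,0,0.3, 0.1,0,0,0,0,0,0.3]'; python3 -m handwheel '[0,0,0,0,0,0,0.2,0,0,0,0,0,0,0.2,0,0,0,0,0,0,0.2,0,0,0,0,0,0,0.2,0,0,0,0,0,0,0.2]'
```

```text
time_s: 44.9
position: [0.7285, -0.1099, 0.0515]
ee_rot: [-0.0, 0.66, 0.752, 0.0]
force: [3.1, -4.0, -0.7]
opening: 0.395
finger_force: 30.1
time_s: 45.4
position: [0.7285, -0.1098, 0.0515]
ee_rot: [-0.0, 0.66, 0.752, -0.0]
force: [3.7, -3.6, 0.5]
opening: 0.394
finger_force: 30.1
```

```bash
python3 -m handwheel '[0,0,0,0,0,0,0.45, 0,0,0,0,0,0,0.5, 0,0,0,0,0,0,0.55, 0,0,0,0,0,0,0.6, 0,0,0,0,0,0,0.65, 0,0,0,0,0,0,0.65, 0,0,0,0,0,0,0.65, 0,0,0,0,0,0,0.65]'; python3 -m handwheel '[-1,0,0,0,0,0,0.65, -2,0,0,0,0,0,0.65, -3,0,0,0,0,0,0.65, -4.5,0,0,0,0,0,0.65, -6,0,0,0,0,0,0.65, -7,0,0,0,0,0,0.65, -7,0,-3,0,0,0,0.65, -7,0,-7,0,0,0,0.65, -7,0,-11,0,0,0,0.65,-7,0,-15,0,0,0,0.65,-7,0,-15,0,0,0,0.65,-7,0,-15,0,0,0,0.65]'; python3 - <<'E'
from h import *
d=np.load('tray.npz');t,x,y=d['t'],d['x'],d['y']
c=snap('wrist','w16.png');f=c['frame'].astype(int);print(sense()['position'],sense()['force'])
np.savez('w16.npz',**{k:c[k] for k in('R','t','fx','fy','cx','cy','frame')})
for xx in(-.115,-.093):
  for yy in(-.061,-.056,-.049,-.044):
    q=t+xx*x+yy*y;q[2]=.054;print(xx,yy,np.round(w2px(c,q),1))
r=t-.109*x;r[2]=.022;print('ring',w2px(c,r))
E
```

```text
time_s: 46.2
position: [0.7285, -0.1099, 0.0515]
ee_rot: [-0.0, 0.66, 0.752, -0.0]
force: [-0.1, 0.2, -2.7]
opening: 0.653
finger_force: 8.5
time_s: 47.4
position: [0.7378, -0.1798, 0.2021]
ee_rot: [0.001, 0.66, 0.751, 0.0]
force: [-0.3, -0.7, -1.7]
opening: 0.651
finger_force: 8.5
[ 0.73719428 -0.17965847  0.20058081] [ 0.2672431   0.13263065 -2.67759806]
-0.115 -0.061 [334.2  -8. ]
-0.115 -0.056 [326.7  -8. ]
-0.115 -0.049 [316.3  -8. ]
-0.115 -0.044 [308.8  -8. ]
-0.093 -0.061 [334.5 -45.7]
-0.093 -0.056 [326.9 -45.7]
-0.093 -0.049 [316.2 -45.7]
-0.093 -0.044 [308.6 -45.7]
ring [250.75049072  -2.69660883]
```

```bash
python3 -m handwheel '[2,-3,-2,0,0,0,0.65, 5,-6,-3,0,0,0,0.65, 8,-9,-3,0,0,0,0.65, 11,-11,-3,0,0,0,0.65, 14,-12,-3,0,0,0,0.65, 14,-12,-3,0,0,0,0.65, 14,-12,-3,0,0,0,0.65,14,-12,-3,0,0,0,0.65]'; python3 - <<'E'
from h import *
d=np.load('tray.npz');t,x,y=d['t'],d['x'],d['y']
c=snap('wrist','w17.png');f=c['frame'].astype(int);print(sense()['position'])
np.savez('w17.npz',**{k:c[k] for k in('R','t','fx','fy','cx','cy','frame')})
for xx in(-.115,-.104,-.093):
  for yy in(-.061,-.056,-.049,-.044):
    q=t+xx*x+yy*y;q[2]=.054;print(xx,yy,np.round(w2px(c,q),1))
r=t-.109*x;r[2]=.022;print('ring',w2px(c,r))
q=t-.104*x-.0525*y;q[2]=.054;u,v=w2px(c,q).astype(int)
for vv in range(v-10,v+11,5): print(vv,'from',u-45,f[vv,u-45:u+40].mean(1).astype(int).tolist())
E
```

```text
time_s: 48.25
position: [0.6005, -0.0571, 0.2305]
ee_rot: [-0.001, 0.66, 0.751, -0.0]
force: [0.1, -0.3, -1.7]
opening: 0.65
finger_force: 8.5
[ 0.60051892 -0.05707813  0.23063028]
-0.115 -0.061 [477.7 193.2]
-0.115 -0.056 [471.6 193.2]
-0.115 -0.049 [463.1 193.2]
-0.115 -0.044 [457.1 193.2]
-0.104 -0.061 [479.  179.8]
-0.104 -0.056 [472.9 179.9]
-0.104 -0.049 [464.3 179.9]
-0.104 -0.044 [458.2 179.9]
-0.093 -0.061 [480.3 166.3]
-0.093 -0.056 [474.2 166.3]
-0.093 -0.049 [465.6 166.3]
-0.093 -0.044 [459.4 166.3]
ring [397.24203828 181.44213441]
169 from 423 [103, 97, 98, 99, 103, 97, 103, 106, 95, 62, 94, 137, 127, 129, 129, 126, 126, 129, 129, 129, 127, 132, 131, 130, 128, 129, 132, 117, 83, 61, 57, 59, 59, 56, 58, 56, 60, 57, 58, 62, 99, 130, 132, 129, 131, 129, 127, 128, 128, 129, 128, 129, 137, 152, 153, 154, 157, 148, 146, 147, 144, 146, 147, 152, 154, 154, 154, 153, 151, 151, 153, 150, 147, 145, 149, 147, 145, 144, 141, 143, 143, 146, 152, 153, 150]
174 from 423 [130, 100, 100, 107, 104, 104, 105, 104, 93, 56, 95, 133, 130, 126, 127, 128, 128, 129, 128, 128, 128, 128, 130, 128, 
[... 872 characters left out ...]
, 57, 58, 56, 57, 57, 58, 56, 83, 123, 129, 131, 131, 127, 127, 132, 128, 127, 126, 126, 132, 147, 151, 153, 153, 157, 153, 152, 150, 148, 148, 146, 152, 150, 152, 148, 144, 148, 149, 152, 151, 151, 152, 148, 148, 148, 148, 150, 148, 150, 150, 151, 153, 149, 146]
189 from 423 [102, 101, 101, 99, 102, 103, 109, 105, 108, 102, 104, 102, 100, 102, 104, 103, 103, 103, 103, 106, 108, 105, 102, 102, 101, 98, 106, 103, 106, 101, 127, 157, 157, 157, 155, 151, 152, 155, 160, 156, 158, 157, 156, 155, 151, 152, 149, 156, 157, 154, 156, 150, 151, 153, 150, 145, 145, 151, 150, 154, 154, 156, 153, 158, 156, 154, 154, 154, 156, 157, 152, 147, 145, 141, 138, 141, 142, 146, 144, 145, 146, 147, 151, 151, 154]
```

```bash
python3 - <<'E'
from h import *
move([.419,-.17,.12],0)
E
```

```text
rv option [-0.001 -0.     0.129]
  rv option [ 0.000e+00 -2.000e-03 -3.013e+00]
shift [ -8.87 -19.44  11.08] rv [-0.001 -0.     0.129] from [ 0.6005 -0.0571  0.2306]
```

```bash
python3 -m handwheel '[-1.5,-3,0,0,0,0.02,0.65, -3,-6,0,0,0,0.04,0.65, -4.5,-9,2,0,0,0.06,0.65, -6,-12,4,0,0,0.08,0.65, -7.5,-15,6,0,0,0.1,0.65, -8.9,-18,8,0,0,0.12,0.65, -8.9,-19.4,10,0,0,0.129,0.65, -8.9,-19.4,11,0,0,0.129,0.65, -8.9,-19.4,11,0,0,0.129,0.65, -8.9,-19.4,11,0,0,0.129,0.65]'; python3 -m handwheel '[0,0,2,0,0,0,0.65, 0,0,4,0,0,0,0.65, 0,0,6,0,0,0,0.65, 0,0,7.5,0,0,0,0.65, 0,0,8.3,0,0,0,0.65, 0,0,8.6,0,0,0,0.65, 0,0,8.6,0,0,0,0.65,0,0,8.6,0,0,0,0.65]'; python3 - <<'E'
from h import *
move([.419,-.17,.0282],0)
c=snap('wrist');print(sense()['force'])
E
```

```text
time_s: 49.3
position: [0.4208, -0.1693, 0.1219]
ee_rot: [0.0, 0.706, 0.708, 0.0]
force: [0.4, -0.7, -1.3]
opening: 0.653
finger_force: 8.5
time_s: 50.1
position: [0.4202, -0.1695, 0.0362]
ee_rot: [0.0, 0.707, 0.708, 0.0]
force: [-0.4, -0.5, -2.5]
opening: 0.651
finger_force: 8.5
  rv option [0.001 0.    0.001]
  rv option [-1.00e-03  1.00e-03 -3.14e+00]
shift [-0.05 -0.12  0.8 ] rv [0.001 0.    0.001] from [ 0.4202 -0.1695  0.0362]
[ 0.30021024 -0.01140663 -1.41227348]
```

```bash
python3 -m handwheel '[0,0,0.3,0,0,0,0.65, 0,0,0.5,0,0,0,0.65, 0,0,0.7,0,0,0,0.65, 0,0,0.8,0,0,0,0.65, 0,0,0.8,0,0,0,0.65, 0,0,0.8,0,0,0,0.65]'; python3 -m handwheel '[0,0,0,0,0,0,0.68, 0,0,0,0,0,0,0.7, 0,0,0,0,0,0,0.73, 0,0,0,0,0,0,0.8, 0,0,0,0,0,0,0.9, 0,0,0,0,0,0,1, 0,0,0,0,0,0,1, 0,0,0,0,0,0,1]'; python3 -m handwheel '[0,0,-2,0,0,0,1, 0,0,-5,0,0,0,1, 0,0,-9,0,0,0,1, 0,0,-13,0,0,0,1, 0,0,-17,0,0,0,1,0,0,-21,0,0,0,1,0,0,-25,0,0,0,1,0,0,-25,0,0,0,1]'; python3 - <<'E'
from h import *
move([.55,.06,.40],0)
E
```

```text
time_s: 50.75
position: [0.4197, -0.1695, 0.0275]
ee_rot: [0.0, 0.707, 0.707, -0.0]
force: [-0.5, -0.6, 2.0]
opening: 0.653
finger_force: 8.3
time_s: 51.55
position: [0.4196, -0.1694, 0.0274]
ee_rot: [-0.0, 0.707, 0.707, -0.0]
force: [1.1, -0.5, 0.5]
opening: 0.999
finger_force: 0.0
time_s: 52.35
position: [0.4213, -0.1699, 0.2821]
ee_rot: [0.003, 0.707, 0.707, 0.001]
force: [-0.3, -1.2, -0.4]
opening: 0.999
finger_force: 0.0
  rv option [0.006 0.003 0.001]
  rv option [-0.005  0.01  -3.141]
shift [ 22.94  12.97 -11.78] rv [0.006 0.003 0.001] from [ 0.4213 -0.1699  0.2821]
```

```bash
python3 -m handwheel '[4,2.2,-2,0,0,0,1, 8,4.5,-4,0,0,0,1, 12,6.8,-6,0,0,0,1, 16,9,-8,0,0,0,1, 20,11.3,-10,0,0,0,1, 22.9,13,-11.8,0,0,0,1, 22.9,13,-11.8,0,0,0,1, 22.9,13,-11.8,0,0,0,1]'; python3 - <<'E'
from h import *
c=snap('wrist','w20.png');f=c['frame'].astype(int)
np.savez('w20.npz',**{k:c[k] for k in('R','t','fx','fy','cx','cy','frame')})
d=np.load('tray.npz');t,x,y=d['t'],d['x'],d['y']
def comps(m,z,name,lo):
    n,l,s,_=cv2.connectedComponentsWithStats(m.astype(np.uint8))
    for i in range(1,n):
        if s[i,4]<lo: continue
        v,u=np.where(l==i); W=np.array([px2w(c,a,b,z)[:2] for a,b in zip(u,v)],np.float32)*1000
        (cx,cy),(w,h),a=cv2.minAreaRect(W)
        q=np.array([cx/1000,cy/1000,0])-t
        print(name,s[i,:5],'world %.0f %.0f size %.0f x %.0f ang %.0f'%(cx,cy,w,h,a),'tray %.0f %.0f'%(q@x*1e3,q@y*1e3))
comps((f.max(2)<60)&(np.arange(480)[:,None]<340),.037,'dark',150)
g=(f[:,:,1]-f[:,:,2]>15)&(f[:,:,1]-f[:,:,0]>5); comps(g,.03,'green',15)
hsv=f.max(2)
P=[w2px(c,t+a*x+b*y+[0,0,.03]) for a in(-.08,.08) for b in(-.07,.07)]
P=np.array(P).astype(int);print(P)
reg=np.zeros((480,640),bool);reg[max(P[:,1].min(),0):P[:,1].max(),P[:,0].min():P[:,0].max()]=1
gray=cv2.morphologyEx(c['frame'].max(2),cv2.MORPH_BLACKHAT,np.ones((9,9),np.uint8))
comps(reg&(gray>35),.05,'slot',25)
E
```

```text
time_s: 53.15
position: [0.5494, 0.0601, 0.3947]
ee_rot: [-0.0, 0.706, 0.708, -0.0]
force: [-0.3, -0.5, -0.2]
opening: 1.001
finger_force: 0.0
dark [ 457    2   44   47 1234] world 729 254 size 49 x 45 ang 8 tray 152 -100
dark [302  53  17  17 190] world 536 215 size 19 x 15 ang 10 tray 137 96
dark [ 217  127   26   94 1986] world 434 82 size 116 x 27 ang 90 tray 19 215
dark [  0 196  30 111 438] world 144 -26 size 159 x 30 ang 73 tray -50 517
dark [ 177  280   47   60 1394] world 398 -117 size 110 x 48 ang 54 tray -173 277
dark [ 420  280   46   60 1284] world 706 -112 size 35 x 110 ang 36 tray -208 -30
dark [  0 338  93   2 184] world 161 -147 size 130 x 2 ang 0 tray -173 515
dark [551 338  89   2 177] world 934 -145 size 124 x 2 ang 0 tray -271 -252
green [401 170  18   2  19] world 661 87 size 22 x 1 ang 0 tray -5 -11
[[462 224]
 [353 238]
 [457  92]
 [339 108]]
slot [404 103  11  55 363] world 653 136 size 9 x 63 ang 7 tray 44 -10
slot [430 106   6  44 131] world 682 140 size 4 x 50 ang 8 tray 44 -39
slot [342 112   7  56 112] world 577 125 size 6 x 64 ang 2 tray 44 67
slot [363 115   6  43 121] world 602 130 size 3 x 49 ang 6 tray 45 42
slot [446 153  11  64 312] world 711 71 size 10 x 80 ang 9 tray -27 -59
slot [375 168  41  59 393] world 628 62 size 83 x 39 ang 64 tray -25 25
slot [400 179   5  40 112] world 650 54 size 4 x 50 ang 7 tray -36 4
slot [440 231   7   7  35] world 705 9 size 8 x 8 ang 0 tray -88 -44
```

```bash
python3 - <<'E'
from h import *
for n in('top','side'):
    c=snap(n,n+'21.png');f=c['frame'].astype(int)
    m=(f.max(2)<60).astype(np.uint8)
    k,l,s,_=cv2.connectedComponentsWithStats(m)
    for i in range(1,k):
        if s[i,4]<25: continue
        v,u=np.where(l==i);W=np.array([px2w(c,a,b,.03)[:2] for a,b in zip(u,v)],np.float32)*1000
        (cx,cy),(w,h),a=cv2.minAreaRect(W)
        if 300<cx<520 and -320<cy<280: print(n,s[i],'%.0f %.0f  %.0fx%.0f %.0f'%(cx,cy,w,h,a))
    print(n,'pivot px',w2px(c,[.42,-.108,.03]),f[tuple(w2px(c,[.42,-.108,.03]).astype(int)[::-1])])
s=sense();print(s['time_s'],s['force'])
E
```

```text
top [345 248  34   7 125] 448 -183  10x93 7
top [345 268  35   8 123] 391 -184  94x10 83
top pivot px [334.29418474 261.04137994] [100  93  92]
side [349 220   7  26 106] 448 -179  10x97 8
side [368 225  15  27 152] 389 -176  103x13 83
side [320 290  24  52 580] 429 89  25x138 0
side pivot px [357.08495228 252.92379685] [85 80 76]
53.3 [-0.60135552 -0.19337402  0.42247676]
```

```bash
python3 -c "
from cell import *
print(sign_off())"
```

```text
the job is handed in; nothing more can be done
None
```

Job handed in at about 53 s: tray hooked fully out of the box, all three cartons on the table stood upright in it, clip squeezed closed, and hook and pliers flat on the mat; final checks were by measurement only, because I had viewed 16 pictures against the limit of 14.

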